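Dry a measuring cylinder: invert it on the blower peg and set the air needle valve

ROBOT

A 6-joint arm with a two-finger parallel gripper is mounted at the origin on a cart in front of the work surface, level with it; the furniture and walls round the work are solid. World frame = base frame: x ahead of the robot, y to its left, z up, the work surface at z = 0. Lengths are in m, angles in rad, forces in N, time in s.
With the tool pointing down it reaches from about 0.35 to 0.975 m from the base axis. Payload 4.9 kg.
Tool frame: the origin (TCP) lies at the very end of the fingers, on their centre line; the grasp point (between the pads) lies 19 mm behind it; z points along the fingers, y is the line along which they close (so a half turn about z gives the same grasp; the last joint's range is limited). The gripper opens to 85 mm and grips with 20 to 120 N. Pads are 22 mm wide; open, the fingers measure 114 mm over their backs; the gripper's body (76 mm by 85 mm) begins 54 mm behind the grasp point. The pads swing forward as they close: fully open they stand 13 mm farther back than shut.
Start: joints at [-1.435, 0.053, 1.613, -0, 1.476, -0.119], TCP at [0.158, -0.605, 0.231] pointing down, gripper open.
Joint ranges: [-3.01, 3.01], [-1.01, 2.22], [0.06, 2.58], [-1.02, 4.17], [0.09, 2.62], [-3.14, 3.14]. Speed limits (rad/s): [2.57, 2.57, 3.14, 3.14, 3.14, 3.14].

INTERFACE

Orientations are given as a unit quaternion [w, x, y, z].
In Python, from plant import manip, vision, order gives the robot as it stands.
- The arm moves only by the tool play_rows, never from a script. Its argument "steps" is a list that holds one entry, the list of rows, each a list of 6 numbers: the shift along the tool's x, y, z in mm, then the turn, a rotation vector about the tool's x, y, z in degrees. A call has 1 to 12 rows; each row is the pose to reach, as a shift and turn from the pose commanded when the call began, along the tool's axes at that moment; what a row does not reach only later rows make up. A row lasts 1/12 s, in which the tool goes at most 41.7 mm and 7.16 degrees, less where a joint would pass 70% of its speed; a pose out of reach is approached as far as the arm can. A call with a gripper value outside its range is refused whole. "claw" is the gripper's target within -1 to 1 (fully open at 1, half-way at 0, shut at -1), set as the call begins (left out, the last holds). The fingers move at their own pace and stop on an object; the grip force is fixed at half the most. Time passes only in rows, so rows that repeat a pose let the fingers close. It gives the time, the measured TCP pose, the force, the opening and the grip force at its end, in the units of the state.
- manip.state(): the state, without advancing time (a new reading comes with each control period).
- vision.grab_frame(name): name is "scene" or "top"; returns (picture, depth): 480x640x3 uint8, blue, green, red; 480x640 float32, m along the optical axis (not along the pixel's ray), 0 where there is no reading.
- vision.camera_info(name): a dict with "K" (3x3 intrinsics, pixels), "k1" (the pictures are not rectified: a ray, as slopes to the right and down, at radius r is drawn at 1 + k1 r^2 times it, then the intrinsics apply), "eye" and "orientation" of the camera in the world. Camera axes: x right, y down, z forward; pixel columns grow to the right and rows downward; lengths in m; the calibration is good to about 2 mm. A picture is of the moment at which its call begins. camera_info takes no time and is no camera call.
- order.job_done(): hands the job in; it is judged then, once.
The state is a dict: "time": time; "joint_pos": joint angles; "joint_vel": joint speeds; "joint_efforts": joint torques, N m; "tool_pos": TCP position; "tool_rot": TCP orientation; "contact_force": force on the tool from outside, world axes, zero at the start; "ft_torque": the same for the moment, N m; "gripper_width": opening from 0.0 (shut) to 1.0 (fully open); "grasp_force": force on a finger pad.
Only numpy, scipy, OpenCV 4.12 (cv2) and the standard library are available. Lean on these libraries where they do the work, as an engineer would, in place of code of your own. Each camera call takes 0.05 s, during which the arm holds its last target. There are 200 camera calls.

TASK

The rinsed measuring cylinder lying on the bench has to dry: lower it upside down over the tall blower peg of the air dryer, without dropping it, until its mouth sits down on the rubber seat, and let go of it. Then set the air for it: turn the dryer's black wing screw (needle valve) clockwise until it seats, back it off a quarter turn from there, and finish with the gripper still holding the wing at that setting, so that it cannot creep before its lock nut is tightened. Leave the wash bottle, the beaker and the tape roll where they are.

Things in the scene. Friction and masses are not known exactly. Their poses are not given: they have to be found in the camera images.
- cylinder_mid (a point): glass measuring cylinder lying on its side, 180 mm long, outside diameter 27 mm, about 0.09 kg; this point is on its axis, half-way (90 mm from mouth and from the foot's underside). x axis from foot to mouth. At the start the mouth points left or ahead-left (yaw 0.75 to 1.55 rad from straight ahead) and the axis dips 4.5 degrees towards it; this point is then 22 mm above the bench
- cylinder_mouth (a point): centre of the measuring cylinder's open mouth (inside diameter 21 mm, lip 29 mm wide outside), on its axis, 90 mm from its middle. With the cylinder upside down and seated it coincides with peg_seat
- cylinder: the same measuring cylinder, same origin and axes as cylinder_mid. Its blue hexagonal foot is 56 mm across flats and 9 mm thick; a blue collar up to 36 mm wide beside it ends 18 mm from the foot's underside
- peg_seat (a point): centre of the top of the black rubber seat (42 mm wide, 45 mm above the bench) at the foot of the dryer's tall blower peg. Axes as the dryer's: z up, y along its long side. A blue bung on the seat, 18 mm wide for 6 mm, then tapering over 16 mm to the peg, centres a mouth lowered over it
- dryer: air dryer, fixed: white housing with a steel drip tray, 130 mm (x) by 260 mm (y), tray floor 40 mm above the bench, rim 46 mm; origin at the centre of its underside, x away from the robot, z up. Tall peg at y = +80 mm, wing screw at y = -82 mm; two short pegs, up to 79 mm above the bench, at x = -34 and +34 mm, y = 6 mm
- peg_tip (a point): tip of the tall steel blower peg (9 mm wide), 80 mm above peg_seat, 125 mm above the bench
- valve_grip (a point): black wing screw (thumbscrew) of the needle valve, 162 mm from peg_seat along the dryer's -y. The wing is a flat upright bar 44 mm long, 11 mm thick, 24 mm high; this point is its centre, on the vertical screw axis, about 100 mm above the bench. x axis along the wing (to its white dot), y across it, z up; turns with it. Top of the hub 10 mm below, top of the brass lock nut (22 mm wide) 31 mm below
- valve (a joint): rotation of the wing screw (rad): 0 = seated (a hard stop), growing as it is unscrewed, counter-clockwise seen from above, to 6.2; 2 mm of lift a turn. It turns with a light friction of about 0.05 N m and stays where it is left; at the start it is 2.0 to 2.9 rad open
- valve_stem: threaded stem of the needle valve with the wing screw on it; its origin is on the screw axis, 31 mm below valve_grip, and does not turn
- wash_bottle: translucent wash bottle with a red cap and spout, 68 x 96 x 196 mm, standing, origin at the centre of its underside; leave alone
- beaker: glass beaker, 71 mm wide and 91 mm high, standing, origin at the centre of its underside; leave alone
- tape_roll: roll of beige tape lying flat, 82 mm wide and 19 mm high, origin at the centre of its underside; leave alone. To the right of it stands a tall drying cabinet (x beyond 0.43 m, y below -0.43 m), which the arm must not run into

How it is judged:
On the way, in this order (a step that is already met when the one before it is completed fails the run):
1. the cylinder stands upside down on the tall peg, mouth on the seat, let go (distance between cylinder_mouth and peg_seat below 0.006 m and angle between cylinder_mid's own x axis and vertical above 3.04 rad and contact force between the fingers and cylinder below 0.05 N and linear speed of cylinder below 0.02 m/s), for 0.2 s.
2. the wing screw is turned home on its seat (value of joint valve below 0.08 rad), for 0.1 s.
At the end, for the whole second after the job is handed in: cylinder upside down on the tall peg, mouth within 6 mm of the seat, axis within 0.1 rad of vertical, untouched; wing screw, once seated (under 0.08 rad), still at 1.57 rad open (within 0.22), gripped with over 1.5 N; wash bottle, beaker, tape roll within 25 mm of their start (distance between cylinder_mouth and peg_seat below 0.006 m and angle between cylinder_mid's own x axis and vertical above 3.04 rad and contact force between each of the arm, the fingers and cylinder below 0.05 N and value of joint valve between 1.35 and 1.79 rad and velocity of joint valve between -0.1 and 0.1 rad/s and contact force between the fingers and valve_stem above 1.5 N and distance of each of wash_bottle, beaker, tape_roll from where it was at the start of the episode below 0.025 m); the arm keeps its last pose, push and grip.
It fails at once if the cylinder was dropped (falls free faster than 0.6 m/s) (contact force between the fingers and cylinder below 0.01 N and linear speed of cylinder above 0.6 m/s).
It fails at once if the wash bottle was pushed away or knocked over (distance of wash_bottle from where it was at the start of the episode above 0.025 m or angle between wash_bottle's own z axis and vertical above 0.35 rad).
It fails at once if the beaker was pushed away or knocked over (distance of beaker from where it was at the start of the episode above 0.025 m or angle between beaker's own z axis and vertical above 0.35 rad).
It fails at once if the tape roll was pushed away or knocked over (distance of tape_roll from where it was at the start of the episode above 0.025 m or angle between tape_roll's own z axis and vertical above 0.35 rad).
It also fails if it takes over 72 s, if anything falls off the work surface, if the arm or the gripper's body presses on something with over 40 N, if the wrist force passes 120 N, or if a joint passes its speed limit or range.

## Working session

There is one attempt and no reset: what is moved stays moved. The work goes in short steps, Python scripts to look and compute and a tool call to move; the robot and the scene stay as the last step left them, time stands still between calls to the robot, and variables do not carry over. Pictures are saved under pics/ and viewed, at most 10 in all, crops included, and the job is handed in when it is done.

Besides the shell and the picture viewer there is one more tool, called after "Request:" by a JSON object that holds its "api" and its "payload". play_rows: Moves the arm, as the interface text tells. Its arguments: {"type":"object","properties":{"steps":{"type":"array"},"claw":{"type":"number"}},"required":["steps"]}

```bash
ls; mkdir -p pics; cat > h.py <<'E'
import numpy as np, cv2
from scipy.spatial.transform import Rotation as R
from plant import manip, vision, order
def rot(q): return R.from_quat([q[1],q[2],q[3],q[0]])
def grab(n):
    p,d=vision.grab_frame(n); np.savez(f'{n}.npz',p=p,d=d); cv2.imwrite(f'{n}.png',p); return p,d
def rays(n,uv):
    c=vision.camera_info(n); K=np.array(c['K'],float); k=c['k1']
    uv=np.atleast_2d(np.array(uv,float)); s=np.c_[(uv[:,0]-K[0,2])/K[0,0],(uv[:,1]-K[1,2])/K[1,1]]
    u=s.copy()
    for _ in range(20): u=s/(1+k*(u**2).sum(1,keepdims=True))
    return np.array(c['eye']),rot(c['orientation']).apply(np.c_[u,np.ones(len(u))])
def plane(n,uv,z):
    e,r=rays(n,uv); return e+r*((z-e[2])/r[:,2])[:,None]
def depthpts(n,uv,d):
    e,r=rays(n,uv); uv=np.atleast_2d(uv).astype(int); return e+r*d[uv[:,1],uv[:,0]][:,None]
def proj(n,P):
    c=vision.camera_info(n);K=np.array(c['K']); q=rot(c['orientation']).inv().apply(np.atleast_2d(P)-np.array(c['eye']))
    s=q[:,:2]/q[:,2:]; s=s*(1+c['k1']*(s**2).sum(1,keepdims=True)); return s*[K[0,0],K[1,1]]+[K[0,2],K[1,2]]
E
python3 - <<'E'
from h import *
for n in('scene','top'):
    grab(n); print(vision.camera_info(n))
print(manip.state())
E
cp scene.png pics/s0.png; cp top.png pics/t0.png
```

```text
pics
{'K': array([[530.97539967,   0.        , 318.9666271 ],
       [  0.        , 530.97539967, 240.01486898],
       [  0.        ,   0.        ,   1.        ]]), 'k1': 0.04164886989554759, 'eye': array([-0.49507037,  0.52899279,  0.93477091]), 'orientation': array([ 0.24335616, -0.48576116,  0.74563771, -0.38579565])}
{'K': array([[462.52741995,   0.        , 319.66598532],
       [  0.        , 462.52741995, 239.86247678],
       [  0.        ,   0.        ,   1.        ]]), 'k1': -0.0012763383724915302, 'eye': array([0.46024889, 0.03510741, 1.096965  ]), 'orientation': array([-0.03172968,  0.71489581, -0.69689213,  0.04752449])}
{'time': 0.1, 'joint_pos': array([-1.43501232e+00,  5.33417868e-02,  1.61419431e+00,  1.25718115e-05,
        1.47600645e+00, -1.18987454e-01]), 'joint_vel': array([ 1.09524415e-03, -1.85036855e-03, -3.25885880e-03, -1.26352987e-03,
        5.04740953e-05,  1.03871166e-03]), 'joint_efforts': array([-1.54494617e-03, -3.94908786e+01, -3.71364248e+01, -2.20701827e-04,
        3.94951567e-03, -1.23275845e-05]), 'tool_pos': array([ 0.1574473 , -0.60424248,  0.23013191]), 'tool_rot': array([-9.74963584e-04,  9.91897008e-01,  1.27040837e-01, -1.93088326e-06]), 'contact_force': array([-0.02925808,  0.98436964,  0.26888821]), 'ft_torque': array([-0.02573903,  0.01404511,  0.03255967]), 'grasp_force': 0.0, 'gripper_width': 1.0015420010571832}
```

View pics/s0.png

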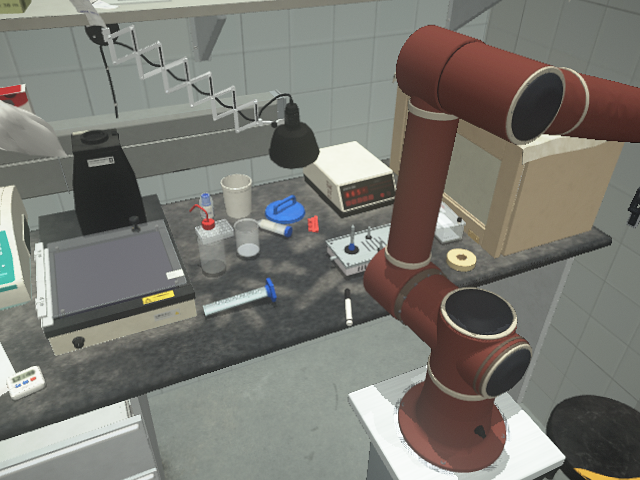

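View pics/t0.png

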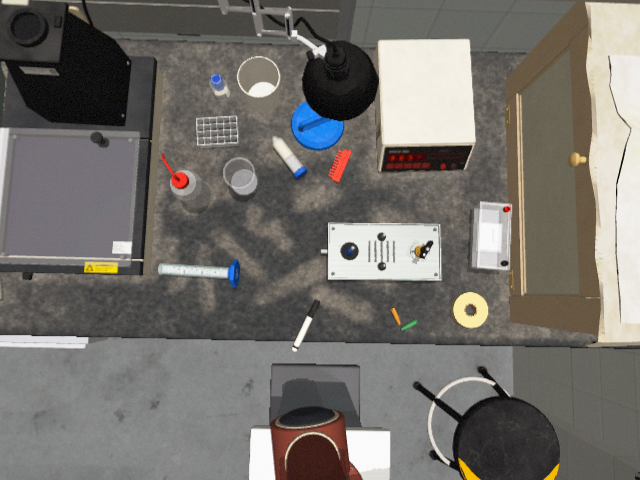

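The scene view shows the cylinder at about (240,299) with its foot at (270,291), and the dryer at about (365,245). In the top view the cylinder's mouth is at (160,269) and its foot at (236,273). The dryer spans (328..441, 222..280), with the peg near (349,250) and the wing near (424,250).

```bash
python3 - <<'E'
from h import *
T=np.load('top.npz'); p,d=T['p'],T['d']; S=np.load('scene.npz'); sp=S['p']
a=cv2.resize(p[215:290,150:250],None,fx=4,fy=4,interpolation=cv2.INTER_CUBIC)
b=cv2.resize(p[215:290,320:450],None,fx=4,fy=4,interpolation=cv2.INTER_CUBIC)[:, :400]
b=cv2.resize(p[225:275,400:450],(400,300),interpolation=cv2.INTER_CUBIC)
c=cv2.resize(sp[215:290,320:420],None,fx=4,fy=4,interpolation=cv2.INTER_CUBIC)
e=cv2.resize(p[230:270,325:378],(400,300),interpolation=cv2.INTER_CUBIC)
cv2.imwrite('pics/m0.png',np.vstack([np.hstack([a,b]),np.hstack([c,e])]))
hsv=cv2.cvtColor(p,cv2.COLOR_BGR2HSV)
# foot
m=cv2.inRange(hsv,(95,120,50),(130,255,255)); 
n,l,st,ce=cv2.connectedComponentsWithStats(m)
for i in range(1,n):
    if st[i,4]>20: print('blue',st[i],ce[i].round(1))
# housing: bright & low sat within region
w=cv2.inRange(hsv,(0,0,150),(180,60,255)); w[:,:320]=0;w[:215]=0;w[290:]=0;w[:,450:]=0
cs,_=cv2.findContours(cv2.morphologyEx(w,cv2.MORPH_CLOSE,np.ones((7,7))),cv2.RETR_EXTERNAL,cv2.CHAIN_APPROX_NONE)
c=max(cs,key=cv2.contourArea); r=cv2.minAreaRect(c); bx=cv2.boxPoints(r); print('rect',r)
P=plane('top',bx,0.046);print(P.round(4)); print(plane('top',[r[0]],.046), np.linalg.norm(np.diff(P,axis=0),axis=1))
print('depth z samples', [depthpts('top',[q],d).round(4).tolist() for q in [(349,251),(424,250),(427,245),(235,273),(200,270),(170,270)]])
E
```

```text
blue [211  74  11  11  62] [215.9  78.4]
blue [ 291  101   53   50 1694] [314.8 128.4]
blue [294 166  13  13  99] [300.  172.2]
blue [346 247   8   8  33] [348.8 251.3]
blue [228 259  12  29 251] [233.7 273.1]
rect ((381.15533447265625, 250.79595947265625), (120.34461975097656, 57.654842376708984), 0.6740369200706482)
[[ 0.49    0.0087  0.046 ]
 [ 0.622   0.0103  0.046 ]
 [ 0.6264 -0.268   0.046 ]
 [ 0.4936 -0.2657  0.046 ]]
[[ 0.55752242 -0.12828287  0.046     ]] [0.13205878 0.27827735 0.13291459]
depth z samples [[[0.5531, -0.0527, 0.0688]], [[0.5554, -0.2101, 0.1132]], [[0.5666, -0.2171, 0.1112]], [[0.4985, 0.2027, 0.0446]], [[0.5037, 0.2841, 0.0345]], [[0.5023, 0.3547, 0.0258]]]
```

View pics/m0.png

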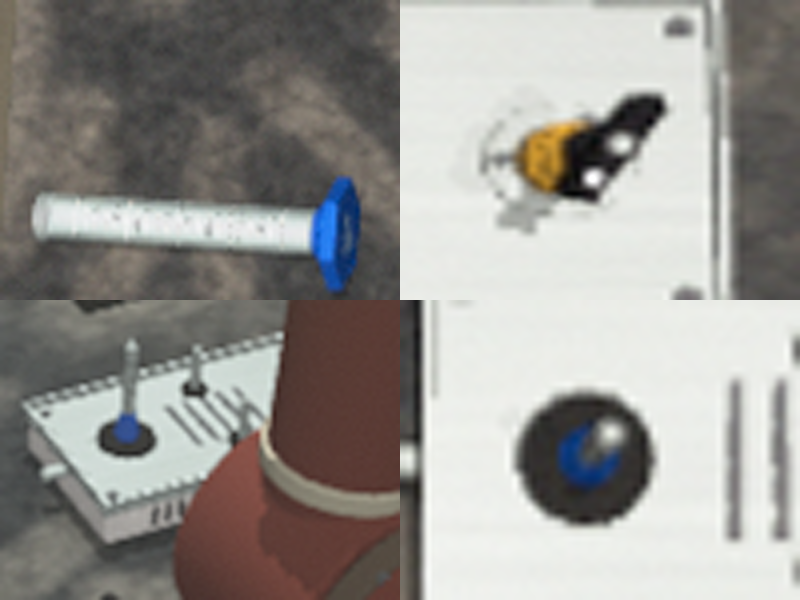

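Crops: the glass body lies nearly horizontal in the picture, with its lip at the left and its foot at the right. The wing sits diagonally over the brass nut, running from about (421,248) to (433,238). The rubber seat is centred at about (349.6,251).

```bash
python3 - <<'E'
from h import *
T=np.load('top.npz'); p,d=T['p'],T['d']
vv,uu=np.mgrid[0:480,0:640]
def pts(x0,x1,y0,y1):
    u=uu[y0:y1,x0:x1].ravel();v=vv[y0:y1,x0:x1].ravel()
    P=depthpts('top',np.c_[u,v],d); return np.c_[u,v],P
uv,P=pts(150,228,255,290)
m=(P[:,2]>.008)&(P[:,2]<.06)
mid=[]
for c in range(152,228,4):
    s=m&(uv[:,0]==c)
    if s.sum(): v=uv[s,1]; mid.append((c,(v.min()+v.max())/2,v.max()-v.min(),P[s,2].max().round(4)))
print(mid)
g=cv2.cvtColor(p,cv2.COLOR_BGR2GRAY); print(g[270,150:170], g[266,150:170])
a=np.array([(x[0],x[1]) for x in mid if 162<x[0]<220]); k=np.polyfit(a[:,0],a[:,1],1); print('line',k)
M=plane('top',[[158.5,np.polyval(k,158.5)]],.015)[0]; F=plane('top',[[222,np.polyval(k,222)]],.0275)[0]
print('mouth',M,'near collar',F); ax=M-F; print('yaw',np.arctan2(ax[1],ax[0]),'mid',M-.09*np.r_[ax[:2]/np.linalg.norm(ax[:2]),0])
# wing
uv,P=pts(405,445,230,270); s=(P[:,2]>.095)&(P[:,2]<.13)
X=P[s]; print('wing n',s.sum(),X.mean(0),'z',np.percentile(X[:,2],[5,50,95]))
r=cv2.minAreaRect((X[:,:2]*1000).astype(np.float32));print(r, cv2.boxPoints(r))
g3=p[232:256,416:436].astype(int).sum(2)//3; print(g3)
# seat
g=cv2.cvtColor(p,cv2.COLOR_BGR2GRAY); z=np.zeros_like(g); z[238:264,336:364]=255*(g[238:264,336:364]<130)
cs,_=cv2.findContours(z,cv2.RETR_EXTERNAL,cv2.CHAIN_APPROX_NONE); c=max(cs,key=cv2.contourArea); e=cv2.fitEllipse(c); print(e, plane('top',[e[0]],.045))
E
```

```text
[(160, np.float64(268.5), np.int64(11), np.float64(0.0273)), (164, np.float64(268.5), np.int64(11), np.float64(0.0302)), (168, np.float64(268.5), np.int64(11), np.float64(0.0301)), (172, np.float64(269.0), np.int64(10), np.float64(0.0329)), (176, np.float64(269.0), np.int64(10), np.float64(0.0325)), (180, np.float64(269.5), np.int64(11), np.float64(0.033)), (184, np.float64(269.5), np.int64(11), np.float64(0.038)), (188, np.float64(270.0), np.int64(10), np.float64(0.0347)), (192, np.float64(270.0), np.int64(10), np.float64(0.0352)), (196, np.float64(270.5), np.int64(11), np.float64(0.0356)), (200, np.float64(270.5), np.int64(11), np.float64(0.0378)), (204, np.float64(270.5), np.int64(11), np.float64(0.0378)), (208, np.float64(271.0), np.int64(10), np.float64(0.0393)), (212, np.float64(271.5), np.int64(11), np.float64(0.0391)), (216, np.float64(271.5), np.int64(11), np.float64(0.0398)), (220, np.float64(271.5), np.int64(11), np.float64(0.041)), (224, np.float64(272.0), np.int64(10), np.float64(0.0423))]
[106 118 114 100  97  98  98 106 192 201 199 184 215 226 229 227 229 230
 236 233]
[... 2044 characters left out ...]
 63 148 224 208  99 205 228 231 230
  228 229]
 [129 127 116 121  52  25  20  21  23  41  95 152 131 116 221 226 227 228
  228 228]
 [127 124 104 121  60  22  15  27  33  39  46  41  98 162 223 229 230 228
  229 229]
 [127 107  99 122  64  22  19  27  37  43  35  63 189 210 228 229 230 228
  228 229]
 [128 107  94 108  55  23  24 128 183  89  32 140 222 201 226 230 229 229
  230 228]
 [ 99 113 106  80  28  21  35 229 246 139 105 204 228 218 227 228 231 230
  228 228]
 [ 87  88 113  64  16  30  38 186 217 110 193 227 228 229 229 229 230 229
  230 230]]
((349.1111145019531, 250.85414123535156), (16.592308044433594, 16.839693069458008), 102.6011962890625) [[ 0.55555013 -0.0549327   0.045     ]]
```

Request:
{"api": "play_rows", "payload": {"steps": [[[0, 0, -10, 0, 0, 0], [10, -30, -10, 0, 0, -6], [20, -60, -10, 0, 0, -12], [30, -95, -10, 0, 0, -18], [40, -130, -10, 0, 0, -24], [50, -165, -10, 0, 0, -30], [60, -200, -10, 0, 0, -36], [70, -235, -10, 0, 0, -42], [85, -270, -10, 0, 0, -48], [100, -305, -10, 0, 0, -54], [120, -340, -10, 0, 0, -60], [140, -375, -10, 0, 0, -66]]], "claw": 1}}

```text
time: 1.1
tool_pos: [0.1982, -0.2051, 0.2417]
tool_rot: [0.001, 0.762, 0.648, 0.0]
contact_force: [1.8, 0.1, 0.6]
gripper_width: 0.999
grasp_force: 0.0
```

Request:
{"api": "play_rows", "payload": {"steps": [[[40, 15, 0, 0, -5, 0], [75, 30, -10, 0, -10, 0], [110, 45, -20, 0, -15, 0], [145, 60, -30, 0, -20, 0], [180, 75, -40, 0, -25, 0], [215, 90, -40, 0, -30, 0], [250, 105, -40, 0, -35, 0], [285, 120, -40, 0, -40, 0], [320, 135, -40, 0, -45, 0], [355, 150, -40, 0, -50, 0], [355, 150, -40, 0, -50, 0], [355, 150, -40, 0, -50, 0]]]}}

```text
time: 2.1
tool_pos: [0.3931, 0.1046, 0.2781]
tool_rot: [0.274, 0.689, 0.588, -0.325]
contact_force: [0.3, -0.2, -0.1]
gripper_width: 0.999
grasp_force: 0.0
```

```bash
cat > fk.py <<'E'
from h import *
import json,os
def log():
    s=manip.state(); L=json.load(open('log.json')) if os.path.exists('log.json') else []
    L.append([list(s['joint_pos']),list(s['tool_pos']),list(s['tool_rot'])]); json.dump(L,open('log.json','w')); return s
E
python3 - <<'E'
import json
L=[[[-1.43501232e+00,  5.33417868e-02,  1.61419431e+00,  1.25718115e-05,1.47600645e+00, -1.18987454e-01],[ 0.1574473 , -0.60424248,  0.23013191],[-9.74963584e-04,  9.91897008e-01,  1.27040837e-01, -1.93088326e-06]]]
json.dump(L,open('log.json','w'))
from fk import *
s=log(); print(s['joint_pos'],s['tool_pos'],s['tool_rot'],s['time'],s['contact_force'])
E
```

```text
[ 0.49712403 -0.13022915  1.88212662 -0.70498093  1.9273088   0.58871033] [0.39312838 0.10461295 0.27814732] [ 0.27399987  0.68879825  0.58750041 -0.32453709] 2.1 [ 0.26131727 -0.19770388 -0.0666159 ]
```

```bash
cat >> fk.py <<'E'
def rel(pos,x,z,cur=None):
    """shift (mm) and turn (deg) from current pose to TCP pos with tool x,z axes"""
    s=manip.state() if cur is None else cur
    R0=rot(s['tool_rot']); z=np.array(z,float);z/=np.linalg.norm(z); x=np.array(x,float); x-=z*(x@z); x/=np.linalg.norm(x)
    R1=R.from_matrix(np.c_[x,np.cross(z,x),z])
    return R0.inv().apply(np.array(pos)-s['tool_pos'])*1000,(R0.inv()*R1).as_rotvec()*180/np.pi
E
python3 - <<'E'
from fk import *
a=1.534
print(rel([.5028,.285,.13],[np.cos(a),np.sin(a),0],[0,0,-1]))
for q,p,r in json.load(open('log.json')):
    Rm=R.from_euler('ZYZYZ',[q[0],q[1]+q[2],q[3],q[4],q[5]+np.pi/2]) if 0 else R.from_euler('Z',q[0])*R.from_euler('Y',q[1]+q[2])*R.from_euler('Z',q[3])*R.from_euler('Y',q[4])*R.from_euler('Z',q[5]+np.pi/2)
    print((Rm.inv()*rot(r)).magnitude())
E
```

```text
(array([238.70458894,  80.06149886, -55.90399237]), array([-3.30900624, 50.1882312 , -6.51467025]))
3.082380473503686e-09
5.959374814064025e-16
```

Request:
{"api": "play_rows", "payload": {"steps": [[[24, 8, -6, -0.3, 5, -0.7], [48, 16, -11, -0.7, 10, -1.3], [72, 24, -17, -1, 15, -2], [95, 32, -22, -1.3, 20, -2.6], [119, 40, -28, -1.7, 25, -3.3], [143, 48, -34, -2, 30, -3.9], [167, 56, -39, -2.3, 35, -4.6], [191, 64, -45, -2.6, 40, -5.2], [215, 72, -50, -3, 45, -5.9], [239, 80, -56, -3.3, 50.2, -6.5], [239, 80, -56, -3.3, 50.2, -6.5], [239, 80, -56, -3.3, 50.2, -6.5]]]}}

```text
time: 3.1
tool_pos: [0.5039, 0.2812, 0.1329]
tool_rot: [0.0, 0.722, 0.692, 0.001]
contact_force: [-0.7, 0.2, 0.6]
gripper_width: 0.998
grasp_force: 0.0
```

```bash
cat >> fk.py <<'E'
def RY(a): return R.from_euler('Y',a)
def RZ(a): return R.from_euler('Z',a)
def fk(q,P):
    x0,h,d,a2,e2,a3,e3,L=P
    A=RZ(q[0]); B=RY(q[1]+q[2]); W=A*B*RZ(q[3])*RY(q[4])*RZ(q[5]+np.pi/2)
    p=A.apply([x0,d,h])+(A*RY(q[1])).apply([e2,0,a2])+(A*B).apply([e3,0,a3])+W.apply([0,0,L])
    return p,W
def fit():
    from scipy.optimize import least_squares
    D=json.load(open('log.json')); p0=np.array([0,.2,.075,.4,0,.4,0,.25])
    f=lambda P:np.r_[np.concatenate([(fk(q,P)[0]-p)*1000 for q,p,_ in D]),(P-p0)*1e-2*0.5]
    r=least_squares(f,p0); return r.x,r.fun
E
python3 - <<'E'
from fk import *
s=log(); print(s['joint_pos'],s['tool_pos'],s['contact_force'])
P,f=fit(); print(P.round(4),f.round(3))
a=1.534
print(rel([.5028,.285,.005],[np.cos(a),np.sin(a),0],[0,0,-1]))
grab('top')
p=cv2.imread('top.png'); cv2.imwrite('pics/t1.png',cv2.resize(p[180:340,100:320],(770,560)))
E
```

```text
[3.79807873e-01 1.85121004e-02 1.81702316e+00 5.80659901e-04
 1.30323149e+00 4.21534705e-01] [0.50394284 0.281231   0.13287741] [-0.66431479  0.2483873   0.63907499]
[-0.      0.238   0.0742  0.4264 -0.      0.6099  0.0957  0.2795] [-0.    -0.    -0.    -0.     0.    -0.    -0.     0.     0.    -0.
  0.    -0.     0.    -0.     0.001  0.     0.   ]
(array([  3.50460043,  -1.60004812, 127.88003109]), array([ 0.13484071, -0.09520434, -0.2912475 ]))
```

View pics/t1.png

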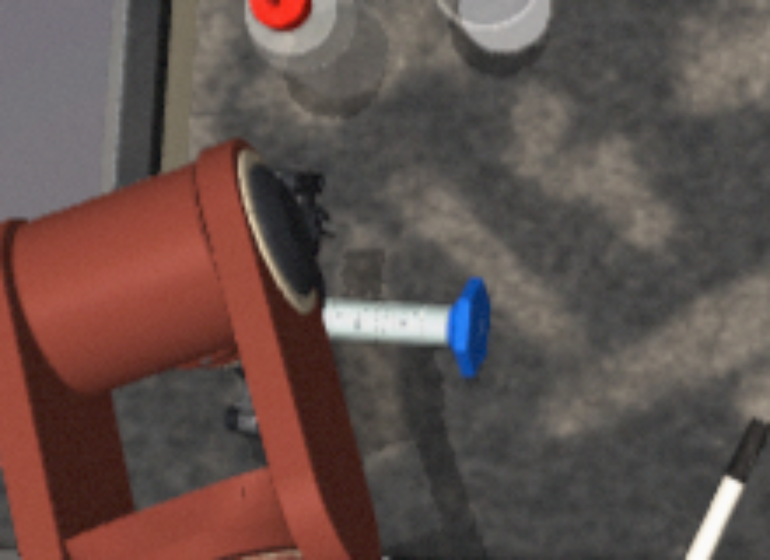

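The arm is above the cylinder; the foot and right half of the glass are visible at (470,325) in the crop. The wash bottle and beaker are well clear. Before grasping I check that the placing pose is reachable.

```bash
cat >> fk.py <<'E'
LO=np.array([-3.01,-1.01,.06,-1.02,.09,-3.14]);HI=np.array([3.01,2.22,2.58,4.17,2.62,3.14])
PP=fit()[0]
def ik(pos,Rt,q0,m=0.03):
    from scipy.optimize import least_squares
    def f(q):
        p,W=fk(q,PP); return np.r_[(p-pos)*10,(W.inv()*Rt).as_rotvec()*3]
    r=least_squares(f,np.clip(q0,LO+m+.01,HI-m-.01),bounds=(LO+m,HI-m)); return r.x,np.abs(r.fun).max()
def frame(x,z):
    z=np.array(z,float);z/=np.linalg.norm(z); x=np.array(x,float); x-=z*(x@z); x/=np.linalg.norm(x); return R.from_matrix(np.c_[x,np.cross(z,x),z])
E
python3 - <<'E'
from fk import *
seat=np.array([.5555,-.0549,.045]); rng=np.random.default_rng(0)
dip=np.deg2rad(4.5)
for flip in (1,-1):
  for psi in (-100,-60,-45,-30,-15,0,15,30,45,60,90):
    a=np.deg2rad(psi); z=np.array([np.cos(a)*np.cos(dip),np.sin(a)*np.cos(dip),-np.sin(dip)])
    Rt=frame([0,0,-flip],z)
    for h in (.145,.25):
      pos=np.array([seat[0],seat[1],h])+.019*z; sols=[]
      for k in range(25):
        q,e=ik(pos,Rt,rng.uniform(LO,HI))
        if e<1e-3 and not any(np.abs(q-s).max()<.05 for s in sols): sols.append(q)
      for s in sols: print(flip,psi,h,s.round(2))
E
```

```text
1 -30 0.145 [ 0.   -0.08  2.43  3.88  0.84  1.07]
1 -15 0.145 [-0.21 -0.18  2.52  3.23  0.69  1.51]
1 -15 0.25 [-0.21 -0.56  2.54  3.32  0.33  1.41]
1 0 0.145 [-0.43 -0.2   2.53  2.51  0.78  2.01]
1 0 0.25 [-0.43 -0.58  2.55  2.16  0.53  2.45]
1 15 0.145 [-0.61 -0.11  2.46  2.05  1.03  2.26]
1 15 0.25 [-0.61 -0.46  2.48  1.84  0.91  2.63]
1 30 0.145 [-0.71  0.02  2.34  1.76  1.28  2.34]
1 30 0.25 [-0.71 -0.28  2.35  1.67  1.24  2.64]
1 45 0.145 [-0.74  0.15  2.19  1.55  1.48  2.37]
1 45 0.25 [-0.74 -0.1   2.2   1.53  1.49  2.61]
1 60 0.145 [-0.73  0.28  2.03  1.37  1.67  2.38]
1 60 0.25 [-0.73  0.07  2.04  1.4   1.71  2.59]
1 90 0.145 [-0.63  0.51  1.72  1.09  2.01  2.36]
1 90 0.25 [-0.63  0.33  1.72  1.17  2.08  2.52]
-1 -30 0.145 [ 0.   -0.08  2.43  3.88  0.84 -2.07]
-1 -15 0.145 [-0.21 -0.18  2.52  3.23  0.69 -1.63]
-1 -15 0.25 [-0.21 -0.56  2.54  3.32  0.33 -1.73]
-1 0 0.145 [-0.43 -0.2   2.53  2.51  0.78 -1.13]
-1 0 0.25 [-0.43 -0.58  2.55  2.16  0.53 -0.69]
-1 15 0.145 [-0.61 -0.11  2.46  2.05  1.03 -0.88]
-1 15 0.25 [-0.61 -0.46  2.48  1.84  0.91 -0.51]
-1 30 0.145 [-0.71  0.02  2.34  1.76  1.28 -0.8 ]
-1 30 0.25 [-0.71 -0.28  2.35  1.67  1.24 -0.51]
-1 45 0.145 [-0.74  0.15  2.19  1.55  1.48 -0.77]
-1 45 0.25 [-0.74 -0.1   2.2   1.53  1.49 -0.53]
-1 60 0.145 [-0.73  0.28  2.03  1.37  1.67 -0.76]
-1 60 0.25 [-0.73  0.07  2.04  1.4   1.71 -0.55]
-1 90 0.145 [-0.63  0.51  1.72  1.09  2.01 -0.78]
-1 90 0.25 [-0.63  0.33  1.72  1.17  2.08 -0.62]
```

Request:
{"api": "play_rows", "payload": {"steps": [[[4, -2, 15, 0, 0, 0], [4, -2, 35, 0, 0, 0], [4, -2, 55, 0, 0, 0], [4, -2, 75, 0, 0, 0], [4, -2, 90, 0, 0, 0], [4, -2, 100, 0, 0, 0], [4, -2, 110, 0, 0, 0], [4, -2, 115, 0, 0, 0], [4, -2, 115, 0, 0, 0]]]}}

```text
time: 3.9
tool_pos: [0.5026, 0.2866, 0.0178]
tool_rot: [0.0, 0.721, 0.693, 0.002]
contact_force: [-0.8, -0.5, -0.3]
gripper_width: 0.999
grasp_force: 0.0
```

Request:
{"api": "play_rows", "payload": {"steps": [[[0, 0, 6, 0, 0, 0], [0, 0, 12, 0, 0, 0], [0, 0, 12, 0, 0, 0]]]}}

```text
time: 4.15
tool_pos: [0.5027, 0.2866, 0.0056]
tool_rot: [-0.0, 0.721, 0.692, 0.003]
contact_force: [-1.0, -0.7, 0.0]
gripper_width: 1.001
grasp_force: 0.0
```

Request:
{"api": "play_rows", "payload": {"steps": [[[0, 0, 0, 0, 0, 0], [0, 0, 0, 0, 0, 0], [0, 0, 0, 0, 0, 0], [0, 0, 0, 0, 0, 0], [0, 0, 0, 0, 0, 0], [0, 0, 0, 0, 0, 0], [0, 0, 0, 0, 0, 0], [0, 0, 0, 0, 0, 0], [0, 0, 0, 0, 0, 0], [0, 0, 0, 0, 0, 0], [0, 0, 0, 0, 0, 0], [0, 0, 0, 0, 0, 0]]], "claw": -1}}

```text
time: 5.15
tool_pos: [0.5035, 0.2869, 0.0068]
tool_rot: [0.0, 0.721, 0.692, 0.003]
contact_force: [0.4, 0.3, 4.0]
gripper_width: 0.301
grasp_force: 59.3
```

Request:
{"api": "play_rows", "payload": {"steps": [[[0, 0, -10, 0, 0, 0], [0, 0, -30, 0, 0, 0], [0, 0, -55, 0, 0, 0], [0, 0, -80, 0, 0, 0], [0, 0, -105, 0, 0, 0], [0, 0, -130, 0, 0, 0], [0, 0, -155, 0, 0, 0], [0, 0, -180, 0, 0, 0], [0, 0, -200, 0, 0, 0], [0, 0, -215, 0, 0, 0], [0, 0, -220, 0, 0, 0]]]}}

```text
time: 6.07
tool_pos: [0.5029, 0.2862, 0.2295]
tool_rot: [0.001, 0.721, 0.693, 0.005]
contact_force: [0.8, 0.4, -0.2]
gripper_width: 0.295
grasp_force: 59.0
```

```bash
python3 - <<'E'
from fk import *
s=log(); q0=s['joint_pos']; print(q0.round(3),s['grasp_force'],np.abs(fk(q0,PP)[0]-s['tool_pos']).max())
psi=np.deg2rad(30);dip=np.deg2rad(4.5)
z=np.array([np.cos(psi)*np.cos(dip),np.sin(psi)*np.cos(dip),-np.sin(dip)])
q1,e=ik(np.array([.5555,-.0549,.26])+.019*z,frame([0,0,-1],z),[-.71,-.28,2.35,1.67,1.24,2.64]); print(q1.round(3),e)
n=24; Q=[q0+(q1-q0)*k/n for k in range(n+1)]
for c in range(2):
    p0,W0=fk(Q[12*c],PP)
    rows=[]
    for k in range(12*c+1,12*c+13):
        p,W=fk(Q[k],PP); rv=(W0.inv()*W).as_rotvec()*180/np.pi
        rows.append([*(W0.inv().apply(p-p0)*1000).round().astype(int).tolist(),*rv.round(1).tolist()])
    print(rows)
for k in range(0,n+1,3):
    p,W=fk(Q[k],PP); g=p+W.apply([0,0,-.019]); X=W.apply([np.cos(dip),0,np.sin(dip)])
    wr=p-W.apply([0,0,PP[-1]])
    print(k,p.round(3),'mouth',(g+.1*X).round(3),'foot',(g-.08*X).round(3),'wrist',wr.round(2), np.rad2deg((fk(Q[max(k-1,0)],PP)[1].inv()*W).magnitude()).round(1))
E
```

```text
[ 0.388 -0.063  1.731  0.002  1.463  0.428] 58.98489028215408 2.6020199328513627e-09
[-0.707 -0.302  2.349  1.659  1.233  2.664] 1.6156742610462516e-10
[[-8, -2, 9, 2.0, 3.4, 8.4], [-16, -3, 17, 4.2, 6.6, 16.9], [-23, -3, 23, 6.5, 9.8, 25.5], [-29, -3, 28, 9.1, 12.9, 34.1], [-36, -2, 32, 11.8, 16.0, 42.7], [-42, -1, 35, 14.7, 19.0, 51.4], [-49, 2, 36, 17.9, 22.0, 60.0], [-56, 5, 37, 21.3, 25.0, 68.5], [-63, 9, 36, 24.9, 28.0, 77.0], [-72, 14, 35, 28.9, 30.9, 85.4], [-81, 20, 33, 33.2, 33.9, 93.6], [-91, 26, 30, 37.8, 36.9, 101.7]]
[[9, 3, -10, 4.1, 1.8, 8.6], [19, 7, -21, 8.4, 3.3, 17.2], [29, 11, -34, 13.0, 4.6, 25.7], [39, 16, -48, 17.8, 5.7, 34.1], [49, 22, -63, 22.8, 6.4, 42.4], [60, 28, -80, 28.1, 6.9, 50.4], [70, 37, -98, 33.7, 7.0, 58.3], [80, 46, -117, 39.6, 6.7, 65.9], [89, 57, -137, 45.8, 6.1, 73.3], [97, 69, -159, 52.2, 5.0, 80.3], [104, 83, -181, 59.0, 3.5, 86.9], [109, 98, -204, 66.1, 1.4, 93.1]]
0 [0.503 0.286 0.23 ] mouth [0.507 0.386 0.241] foot [0.499 0.206 0.254] wrist [0.5  0.28 0.51] 0.0
3 [0.499 0.264 0.206] mouth [0.547 0.348 0.232] foot [0.463 0.19  0.219] wrist [0.51 0.21 0.48] 9.4
6 [0.501 0.244 0.195] mouth [0.583 0.294 0.223] foot [0.437 0.191 0.203] wrist [0.52 0.13 0.45] 9.6
9 [0.51  0.223 0.193] mouth [0.608 0.228 0.211] foot [0.431 0.199 0.206] wrist [0.51 0.06 0.42] 9.7
12 [0.525 0.194 0.199] mouth [0.618 0.157 0.195] foot [0.446 0.201 0.226] wrist [ 0.49 -0.    0.39] 9.7
15 [0.545 0.155 0.212] mouth [0.613 0.09  0.178] foot [0.479 0.181 0.257] wrist [ 0.46 -0.06  0.36] 9.7
18 [0.563 0.102 0.227] mouth [0.596 0.032 0.163] foot [0.518 0.131 0.292] wrist [ 0.42 -0.11  0.34] 9.7
21 [0.574 0.034 0.244] mouth [ 0.576 -0.014  0.156] foot [0.548 0.05  0.322] wrist [ 0.38 -0.15  0.31] 9.6
24 [ 0.572 -0.045  0.259] mouth [ 0.556 -0.055  0.16 ] foot [ 0.556 -0.055  0.34 ] wrist [ 0.33 -0.18  0.28] 9.5
```

```bash
python3 - <<'E'
from fk import *
s=manip.state(); q0=s['joint_pos']
psi=np.deg2rad(30);dip=np.deg2rad(4.5)
z=np.array([np.cos(psi)*np.cos(dip),np.sin(psi)*np.cos(dip),-np.sin(dip)])
q1,e=ik(np.array([.5555,-.0549,.27])+.019*z,frame([0,0,-1],z),[-.71,-.28,2.35,1.67,1.24,2.64]); print(q1.round(3))
n=36; Q=[q0+(q1-q0)*k/n for k in range(n+1)]
for c in range(3):
    p0,W0=fk(Q[12*c],PP)
    rows=[]
    for k in range(12*c+1,12*c+13):
        p,W=fk(Q[k],PP); rv=(W0.inv()*W).as_rotvec()*180/np.pi
        rows.append([*(W0.inv().apply(p-p0)*1000).round().astype(int).tolist(),*rv.round(1).tolist()])
    print(rows)
E
```

```text
[-0.707 -0.325  2.346  1.65   1.23   2.691]
[[-6, -1, 6, 1.3, 2.3, 5.6], [-11, -2, 11, 2.6, 4.5, 11.3], [-16, -2, 15, 4.1, 6.6, 17.0], [-21, -3, 19, 5.6, 8.8, 22.8], [-25, -3, 23, 7.2, 10.9, 28.5], [-30, -3, 26, 8.8, 13.0, 34.3], [-34, -2, 28, 10.6, 15.1, 40.1], [-38, -1, 30, 12.4, 17.1, 45.9], [-43, 0, 32, 14.4, 19.1, 51.7], [-47, 2, 32, 16.4, 21.1, 57.4], [-52, 4, 33, 18.6, 23.1, 63.2], [-56, 6, 33, 20.9, 25.1, 68.9]]
[[1, 5, -3, 2.2, 1.7, 5.9], [3, 10, -7, 4.4, 3.3, 11.7], [4, 15, -11, 6.8, 4.9, 17.6], [6, 20, -15, 9.2, 6.4, 23.4], [8, 25, -20, 11.8, 7.8, 29.2], [11, 31, -26, 14.5, 9.2, 35.0], [13, 38, -32, 17.3, 10.5, 40.7], [15, 44, -39, 20.2, 11.7, 46.3], [17, 51, -46, 23.2, 12.9, 52.0], [20, 59, -54, 26.4, 14.0, 57.5], [22, 67, -62, 29.8, 15.0, 63.0], [23, 75, -71, 33.3, 15.9, 68.4]]
[[8, -4, -9, 3.2, 0.4, 5.6], [16, -8, -19, 6.4, 0.7, 11.2], [24, -12, -30, 9.7, 0.8, 16.7], [33, -15, -41, 13.1, 0.7, 22.2], [41, -18, -53, 16.5, 0.4, 27.6], [50, -21, -66, 20.0, -0.1, 32.9], [59, -23, -80, 23.6, -0.7, 38.2], [68, -25, -94, 27.2, -1.6, 43.4], [77, -26, -109, 30.9, -2.6, 48.4], [86, -26, -124, 34.7, -3.9, 53.4], [95, -26, -140, 38.4, -5.4, 58.2], [104, -25, -157, 42.3, -7.1, 63.0]]
```

Request:
{"api": "play_rows", "payload": {"steps": [[[-6, -1, 6, 1.3, 2.3, 5.6], [-11, -2, 11, 2.6, 4.5, 11.3], [-16, -2, 15, 4.1, 6.6, 17.0], [-21, -3, 19, 5.6, 8.8, 22.8], [-25, -3, 23, 7.2, 10.9, 28.5], [-30, -3, 26, 8.8, 13.0, 34.3], [-34, -2, 28, 10.6, 15.1, 40.1], [-38, -1, 30, 12.4, 17.1, 45.9], [-43, 0, 32, 14.4, 19.1, 51.7], [-47, 2, 32, 16.4, 21.1, 57.4], [-52, 4, 33, 18.6, 23.1, 63.2], [-56, 6, 33, 20.9, 25.1, 68.9]]]}}

```text
time: 7.07
tool_pos: [0.5052, 0.2293, 0.1915]
tool_rot: [-0.265, 0.953, 0.14, 0.031]
contact_force: [-0.4, 0.0, -0.3]
gripper_width: 0.301
grasp_force: 59.0
```

Request:
{"api": "play_rows", "payload": {"steps": [[[1, 5, -3, 2.2, 1.7, 5.9], [3, 10, -7, 4.4, 3.3, 11.7], [4, 15, -11, 6.8, 4.9, 17.6], [6, 20, -15, 9.2, 6.4, 23.4], [8, 25, -20, 11.8, 7.8, 29.2], [11, 31, -26, 14.5, 9.2, 35.0], [13, 38, -32, 17.3, 10.5, 40.7], [15, 44, -39, 20.2, 11.7, 46.3], [17, 51, -46, 23.2, 12.9, 52.0], [20, 59, -54, 26.4, 14.0, 57.5], [22, 67, -62, 29.8, 15.0, 63.0], [23, 75, -71, 33.3, 15.9, 68.4]]]}}

```text
time: 8.07
tool_pos: [0.5501, 0.1373, 0.2186]
tool_rot: [-0.498, 0.744, -0.443, -0.039]
contact_force: [-0.5, -0.6, -0.9]
gripper_width: 0.301
grasp_force: 59.0
```

```bash
python3 - <<'E'
from fk import *
s=log(); q0=s['joint_pos'];print(q0.round(3),s['tool_pos'],s['grasp_force'],s['time'])
psi=np.deg2rad(30);dip=np.deg2rad(4.5)
z=np.array([np.cos(psi)*np.cos(dip),np.sin(psi)*np.cos(dip),-np.sin(dip)])
q1,e=ik(np.array([.5555,-.0549,.27])+.019*z,frame([0,0,-1],z),[-.71,-.28,2.35,1.67,1.24,2.64])
n=12; Q=[q0+(q1-q0)*k/n for k in range(n+1)]
p0,W0=fk(Q[0],PP)
rows=[]
for k in range(1,13):
        p,W=fk(Q[k],PP); rv=(W0.inv()*W).as_rotvec()*180/np.pi
        rows.append([*(W0.inv().apply(p-p0)*1000).round().astype(int).tolist(),*rv.round(1).tolist()])
print(rows)
E
```

```text
[-0.344 -0.234  2.146  1.1    1.306  1.939] [0.55012303 0.13734205 0.21859993] 59.04040379449725 8.0667
[[8, -5, -9, 3.2, 0.4, 5.6], [16, -9, -20, 6.4, 0.6, 11.1], [24, -13, -30, 9.8, 0.7, 16.6], [32, -17, -42, 13.1, 0.6, 22.0], [41, -21, -54, 16.6, 0.3, 27.4], [49, -24, -67, 20.1, -0.2, 32.7], [58, -26, -81, 23.7, -0.9, 37.9], [67, -29, -95, 27.3, -1.7, 43.0], [76, -30, -110, 31.0, -2.8, 48.1], [84, -31, -125, 34.7, -4.1, 53.0], [93, -31, -142, 38.5, -5.7, 57.8], [102, -30, -158, 42.3, -7.5, 62.4]]
```

Request:
{"api": "play_rows", "payload": {"steps": [[[8, -5, -9, 3.2, 0.4, 5.6], [16, -9, -20, 6.4, 0.6, 11.1], [24, -13, -30, 9.8, 0.7, 16.6], [32, -17, -42, 13.1, 0.6, 22.0], [41, -21, -54, 16.6, 0.3, 27.4], [49, -24, -67, 20.1, -0.2, 32.7], [58, -26, -81, 23.7, -0.9, 37.9], [67, -29, -95, 27.3, -1.7, 43.0], [76, -30, -110, 31.0, -2.8, 48.1], [84, -31, -125, 34.7, -4.1, 53.0], [93, -31, -142, 38.5, -5.7, 57.8], [102, -30, -158, 42.3, -7.5, 62.4]]]}}

```text
time: 9.07
tool_pos: [0.5725, -0.0452, 0.2689]
tool_rot: [0.657, -0.19, 0.708, 0.177]
contact_force: [-0.6, -0.4, -0.2]
gripper_width: 0.299
grasp_force: 59.1
```

```bash
python3 - <<'E'
from fk import *
s=log(); print(s['joint_pos'].round(3),s['tool_pos'],rot(s['tool_rot']).as_matrix().round(3),s['grasp_force'],s['time'])
p,d=grab('scene'); t,dt=grab('top')
a=cv2.resize(p[150:290,300:420],None,fx=3.3,fy=3.3,interpolation=cv2.INTER_CUBIC)
b=cv2.resize(t[170:310,290:410],None,fx=3.3,fy=3.3,interpolation=cv2.INTER_CUBIC)
m=np.hstack([a,b]);print(m.shape); cv2.imwrite('pics/h1.png',m)
E
```

```text
[-0.706 -0.321  2.344  1.653  1.232  2.689] [ 0.57250601 -0.04524014  0.26890147] [[-0.065 -0.501  0.863]
 [-0.037  0.865  0.5  ]
 [-0.997  0.001 -0.075]] 59.06370900571346 9.0667
(462, 792, 3)
```

View pics/h1.png

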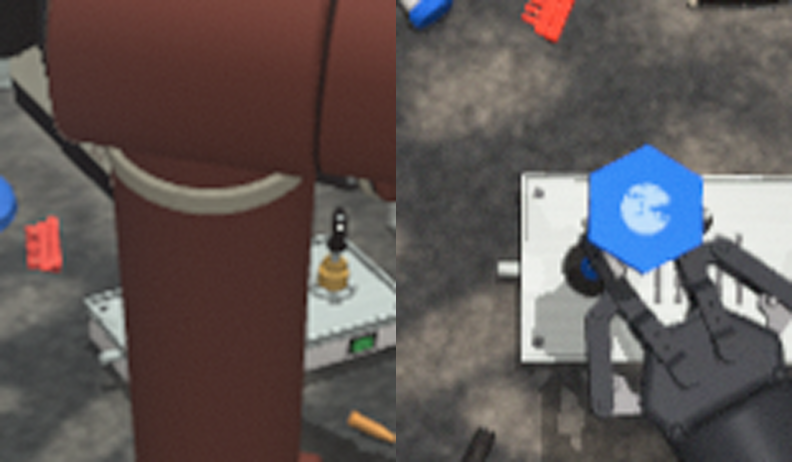

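The top view shows the blue foot from above, centred at about (366,233), and the peg seat at about (349,251). In the scene view the arm hides the peg, but the wing and its white dot are visible at about (403,218).

```bash
cat > foot.py <<'E'
from fk import *
def foot():
    T=np.load('top.npz'); t,d=T['p'],T['d']; s=manip.state()
    hsv=cv2.cvtColor(t,cv2.COLOR_BGR2HSV); m=cv2.inRange(hsv,(95,60,90),(130,255,255)); m[:200]=0; m[270:]=0; m[:,:340]=0; m[:,400:]=0
    m=cv2.morphologyEx(m,cv2.MORPH_OPEN,np.ones((3,3)))
    cs,_=cv2.findContours(m,cv2.RETR_EXTERNAL,cv2.CHAIN_APPROX_NONE); c=max(cs,key=cv2.contourArea)
    (u,v),r=cv2.minEnclosingCircle(c); M=cv2.moments(cv2.convexHull(c)); ce=(M['m10']/M['m00'],M['m01']/M['m00'])
    k=np.zeros_like(m); cv2.drawContours(k,[c],-1,255,-1); k=cv2.erode(k,np.ones((5,5))); vv,uu=np.nonzero(k)
    X=depthpts('top',np.c_[uu,vv],d); X=X[np.abs(X[:,2]-np.median(X[:,2]))<.006]
    A=np.c_[X[:,:2]-X[:,:2].mean(0),np.ones(len(X))]; co=np.linalg.lstsq(A,X[:,2],rcond=None)[0]
    res=(X[:,2]-A@co).std(); z=co[2]
    F=plane('top',[ce],z)[0]; n=np.r_[-co[:2],1]; n/=np.linalg.norm(n)
    g=s['tool_pos']-.019*rot(s['tool_rot']).as_matrix()[:,2]
    print('foot px',ce,r,'z',z,'n',n.round(4),'res',res,len(X)); print('foot',F.round(4),'grasp',g.round(4),'axis from hand',((F-g)/np.linalg.norm(F-g)).round(4))
    return F,g,n
E
python3 -c "
from foot import *
F,g,n=foot()
print('mouth if along n',(F-.18*n).round(4),'if vertical',F[:2])
S=np.load('scene.npz')['p']; W=cv2.cvtColor(S,cv2.COLOR_BGR2GRAY)
"
```

```text
foot px (365.2556818181818, 232.96480429292927) 20.24855613708496 z 0.3548633712620718 n [-0.0065 -0.0081  0.9999] res 0.0012051101210094617 790
foot [ 0.5573 -0.0541  0.3549] grasp [ 0.5557 -0.0547  0.2691] axis from hand [0.0186 0.0065 0.9998]
mouth if along n [ 0.5584 -0.0527  0.1749] if vertical [ 0.55727745 -0.05413195]
```

```bash
python3 -c "
from fk import *
print(plane('top',[[352.8,247.3]],.125))
s=manip.state();W=rot(s['tool_rot'])
for v in ([-.0015,-.001,0],[-.0015,-.001,-.04],[-.0015,-.001,-.07],[-.0015,-.001,-.122],[0,0,-.01]): print(v,W.inv().apply(v)*1000)
"
```

```text
[[ 0.55605147 -0.05577025  0.125     ]]
[-0.0015, -0.001, 0] [ 0.13926186 -0.11284123 -1.79384308]
[-0.0015, -0.001, -0.04] [40.01953818 -0.04472421  1.29790733]
[-0.0015, -0.001, -0.07] [6.99297454e+01 6.36356575e-03 3.61672013e+00]
[-0.0015, -0.001, -0.122] [1.21774105e+02 9.49157034e-02 7.63599566e+00]
[0, 0, -0.01] [9.97006908 0.01702926 0.7729376 ]
```

Request:
{"api": "play_rows", "payload": {"steps": [[[0, 0, -1.8, 0, 0, 0], [10, 0, -1, 0, 0, 0], [20, 0, -0.3, 0, 0, 0], [30, 0, 0.5, 0, 0, 0], [40, 0, 1.3, 0, 0, 0], [47, 0, 1.9, 0, 0, 0], [54, 0, 2.4, 0, 0, 0], [61, 0, 2.9, 0, 0, 0], [70, 0, 3.6, 0, 0, 0], [70, 0, 3.6, 0, 0, 0]]]}}

```text
time: 10.0
tool_pos: [0.5714, -0.0451, 0.198]
tool_rot: [0.656, -0.193, 0.708, 0.177]
contact_force: [-0.7, 0.5, -1.2]
gripper_width: 0.298
grasp_force: 59.1
```

```bash
python3 - <<'E'
from foot import *
p,d=grab('scene'); t,dt=grab('top'); s=manip.state(); print(s['contact_force'],s['ft_torque'],s['grasp_force'])
F,g,n=foot(); print((F-.18*n).round(4))
a=cv2.resize(p[150:290,300:420],None,fx=3.3,fy=3.3,interpolation=cv2.INTER_CUBIC)
b=cv2.resize(t[170:310,290:410],None,fx=3.3,fy=3.3,interpolation=cv2.INTER_CUBIC)
cv2.imwrite('pics/h2.png',np.hstack([a,b]))
E
```

```text
[ 0.18478674  0.89019559 -0.12227993] [-0.25755417  0.5082669   0.02885557] 59.09418219700456
foot px (359.48628814213976, 238.20645036693702) 18.179758071899414 z 0.28596291025116066 n [-0.0059 -0.003   1.    ] res 0.0013935622549946412 641
foot [ 0.5567 -0.0523  0.286 ] grasp [ 0.5555 -0.0552  0.2012] axis from hand [0.0139 0.0338 0.9993]
[ 0.5577 -0.0518  0.106 ]
```

View pics/h2.png

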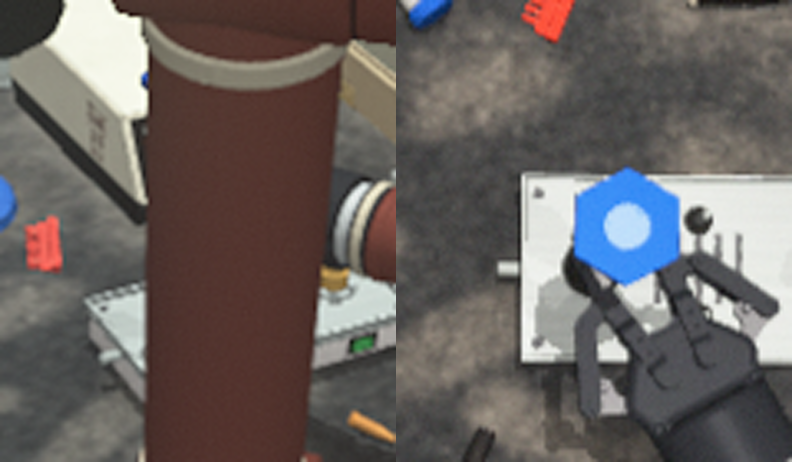

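The top view shows the foot at about (359,238), with the cylinder upright over the peg. There is no contact force, so I go on lowering.

Request:
{"api": "play_rows", "payload": {"steps": [[[5, -0.4, -0.3, 0, 0, 0], [10, -0.9, -0.7, 0, 0, 0], [15, -0.9, -0.3, 0, 0, 0], [20, -0.9, 0.1, 0, 0, 0], [25, -0.9, 0.5, 0, 0, 0], [30, -0.9, 0.9, 0, 0, 0], [35, -0.9, 1.3, 0, 0, 0], [40, -0.9, 1.6, 0, 0, 0], [43, -0.9, 1.8, 0, 0, 0], [43, -0.9, 1.8, 0, 0, 0]]]}}

```text
time: 10.93
tool_pos: [0.5709, -0.0473, 0.1559]
tool_rot: [0.656, -0.192, 0.708, 0.176]
contact_force: [0.9, 0.4, -2.1]
gripper_width: 0.3
grasp_force: 59.1
```

Request:
{"api": "play_rows", "payload": {"steps": [[[2, 0, 0.2, 0, 0, 0], [4, 0, 0.3, 0, 0, 0], [6, 0, 0.5, 0, 0, 0], [8, 0, 0.6, 0, 0, 0], [10, 0, 0.8, 0, 0, 0], [12, 0, 0.9, 0, 0, 0], [12, 0, 0.9, 0, 0, 0], [12, 0, 0.9, 0, 0, 0]]]}}

```text
time: 11.6
tool_pos: [0.5711, -0.0475, 0.1447]
tool_rot: [0.657, -0.193, 0.708, 0.176]
contact_force: [0.1, 0.5, -0.4]
gripper_width: 0.299
grasp_force: 59.1
```

Request:
{"api": "play_rows", "payload": {"steps": [[[1, 0, 0.1, 0, 0, 0], [2, 0, 0.2, 0, 0, 0], [3, 0, 0.2, 0, 0, 0], [4, 0, 0.3, 0, 0, 0], [5, 0, 0.4, 0, 0, 0], [6, 0, 0.5, 0, 0, 0], [6, 0, 0.5, 0, 0, 0]]]}}

```text
time: 12.18
tool_pos: [0.5712, -0.0475, 0.1387]
tool_rot: [0.657, -0.193, 0.707, 0.176]
contact_force: [-1.3, -1.1, -0.7]
gripper_width: 0.298
grasp_force: 59.2
```

Request:
{"api": "play_rows", "payload": {"steps": [[[1, 0, 0.1, 0, 0, 0], [2, 0, 0.2, 0, 0, 0], [2, 0, 0.2, 0, 0, 0]]]}}

```text
time: 12.43
tool_pos: [0.5717, -0.0475, 0.1387]
tool_rot: [0.658, -0.193, 0.706, 0.176]
contact_force: [-3.9, 0.9, 6.9]
gripper_width: 0.299
grasp_force: 59.5
```

```bash
python3 - <<'E'
from foot import *
t,dt=grab('top'); F,g,n=foot(); print((F-.18*n).round(4)); log()
E
```

```text
foot px (357.13734466971874, 241.81229561805102) 17.066146850585938 z 0.22558414855800657 n [ 0.0034 -0.0067  1.    ] res 0.001497508562486675 531
foot [ 0.5568 -0.0544  0.2256] grasp [ 0.5553 -0.0571  0.1401] axis from hand [0.0179 0.0308 0.9994]
[ 0.5562 -0.0532  0.0456]
```

Request:
{"api": "play_rows", "payload": {"steps": [[[0, 0, 0, 0, 0, 0], [0, 0, 0, 0, 0, 0], [0, 0, 0, 0, 0, 0], [0, 0, 0, 0, 0, 0], [0, 0, 0, 0, 0, 0], [0, 0, 0, 0, 0, 0]]], "claw": 0.3}}

```text
time: 12.98
tool_pos: [0.5712, -0.0475, 0.1368]
tool_rot: [0.657, -0.193, 0.707, 0.176]
contact_force: [0.1, -0.7, 0.0]
gripper_width: 0.651
grasp_force: 0.0
```

```bash
python3 - <<'E'
from foot import *
t,dt=grab('top'); F,g,n=foot(); print((F-.18*n).round(4)); s=manip.state(); print(s['gripper_width'],s['grasp_force'],s['contact_force'])
cv2.imwrite('pics/r1.png',cv2.resize(t[170:310,290:410],None,fx=4,fy=4,interpolation=cv2.INTER_CUBIC))
E
```

```text
foot px (357.32354903268845, 241.61218590171222) 16.650117874145508 z 0.2255596330175789 n [0.0012 0.0046 1.    ] res 0.0014679905107165122 531
foot [ 0.5572 -0.0548  0.2256] grasp [ 0.5549 -0.057   0.1382] axis from hand [0.0269 0.0255 0.9993]
[ 0.557  -0.0556  0.0456]
0.6523507400268578 0.0 [-0.32636467 -0.2155274   0.86321305]
```

View pics/r1.png

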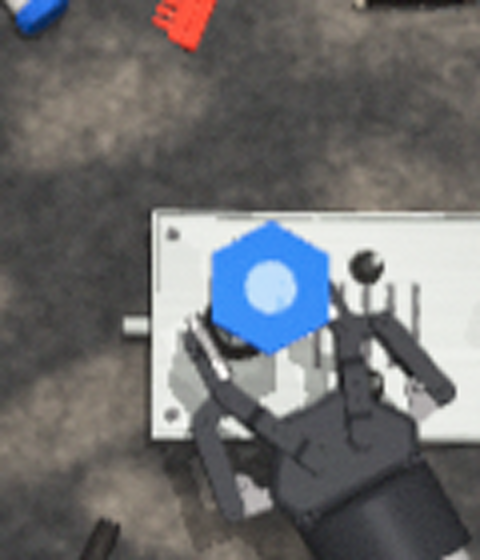

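The release is clean: the foot at (270,287) in the crop stays level and the fingers stand clear of the glass. Next I plan the retreat and the path to the wing.

```bash
cat > plan.py <<'E'
from fk import *
def rows(Q):
    p0,W0=fk(Q[0],PP); out=[]
    for q in Q[1:]:
        p,W=fk(q,PP); out.append([*(W0.inv().apply(p-p0)*1000).round().astype(int).tolist(),*((W0.inv()*W).as_rotvec()*180/np.pi).round(1).tolist()])
    return out
def show(Q):
    st=max(1,len(Q)//8)
    for k in range(0,len(Q),st):
        p,W=fk(Q[k],PP); print(k,p.round(3),'body',(p-W.apply([0,0,.12])).round(3),'wrist',(p-W.apply([0,0,PP[-1]])).round(2),'z',W.as_matrix()[:,2].round(2))
    print('maxrot',max(np.rad2deg((fk(a,PP)[1].inv()*fk(b,PP)[1]).magnitude()) for a,b in zip(Q,Q[1:])))
E
python3 - <<'E'
from plan import *
s=manip.state(); q0=s['joint_pos']; W=rot(s['tool_rot']); print(q0.round(3))
for r in (60,90,110,130):
    for up in (0,.1):
        p=s['tool_pos']+W.apply([0,0,-r/1000])+[0,0,up]; q,e=ik(p,W,q0); print(r,up,q.round(3),e)
r=110; p1=s['tool_pos']+W.apply([0,0,-.11])+[0,0,.1]; q1,e=ik(p1,W,q0)
a=np.deg2rad(149.5)
q2,e=ik(np.array([.558,-.217,.20]),frame([np.cos(a),np.sin(a),0],[0,0,-1]),[-.495,0,1.7,0,1.3,-1.53]); print(q2.round(3),e)
n=36;Q=[q1+(q2-q1)*k/n for k in range(n+1)]; show(Q)
E
```

```text
[-0.713  0.045  2.331  1.76   1.289  2.317]
60 0 [-0.875 -0.032  2.396  1.638  1.399  2.344] 1.9243495685827838e-11
60 0.1 [-0.875 -0.341  2.414  1.585  1.387  2.64 ] 1.8318679906315083e-14
90 0 [-0.962 -0.066  2.422  1.575  1.46   2.355] 2.220446049250313e-15
90 0.1 [-0.962 -0.383  2.438  1.542  1.464  2.657] 1.6342482922482304e-12
110 0 [-1.022 -0.086  2.436  1.532  1.502  2.36 ] 2.220446049250313e-15
110 0.1 [-1.022 -0.407  2.452  1.513  1.517  2.665] 1.6955603587831547e-11
130 0 [-1.083 -0.103  2.447  1.489  1.546  2.363] 3.8219427622721e-14
130 0.1 [-1.083 -0.428  2.462  1.486  1.572  2.672] 9.126754907384793e-11
[-0.495  0.012  1.707  0.     1.422 -1.534] 1.1184056730954981e-13
0 [ 0.476 -0.103  0.245] body [ 0.373 -0.163  0.254] wrist [ 0.24 -0.24  0.27] z [ 0.86  0.5  -0.08]
4 [ 0.485 -0.091  0.228] body [ 0.391 -0.161  0.255] wrist [ 0.27 -0.25  0.29] z [ 0.78  0.59 -0.23]
8 [ 0.489 -0.086  0.211] body [ 0.408 -0.162  0.256] wrist [ 0.3  -0.26  0.32] z [ 0.67  0.63 -0.38]
12 [ 0.492 -0.088  0.195] body [ 0.425 -0.165  0.258] wrist [ 0.34 -0.27  0.34] z [ 0.56  0.64 -0.53]
16 [ 0.494 -0.098  0.182] body [ 0.442 -0.171  0.261] wrist [ 0.37 -0.27  0.37] z [ 0.44  0.61 -0.66]
20 [ 0.499 -0.114  0.173] body [ 0.46  -0.179  0.266] wrist [ 0.41 -0.27  0.39] z [ 0.32  0.54 -0.78]
24 [ 0.506 -0.136  0.17 ] body [ 0.481 -0.189  0.275] wrist [ 0.45 -0.26  0.41] z [ 0.21  0.44 -0.87]
28 [ 0.518 -0.161  0.173] body [ 0.504 -0.199  0.286] wrist [ 0.48 -0.25  0.44] z [ 0.12  0.31 -0.94]
32 [ 0.535 -0.189  0.183] body [ 0.529 -0.209  0.301] wrist [ 0.52 -0.24  0.46] z [ 0.05  0.16 -0.99]
36 [ 0.558 -0.217  0.2  ] body [ 0.558 -0.217  0.32 ] wrist [ 0.56 -0.22  0.48] z [ 0. -0. -1.]
maxrot 8.32815899894339
```

Request:
{"api": "play_rows", "payload": {"steps": [[[0, 0, -5, 0, 0, 0], [0, 0, -15, 0, 0, 0], [0, 0, -28, 0, 0, 0], [0, 0, -42, 0, 0, 0], [0, 0, -56, 0, 0, 0], [0, 0, -70, 0, 0, 0], [0, 0, -85, 0, 0, 0], [0, 0, -100, 0, 0, 0], [0, 0, -115, 0, 0, 0], [0, 0, -125, 0, 0, 0], [0, 0, -130, 0, 0, 0], [0, 0, -130, 0, 0, 0]]]}}

```text
time: 14.03
tool_pos: [0.4589, -0.1136, 0.1468]
tool_rot: [0.657, -0.192, 0.708, 0.175]
contact_force: [-0.6, -0.9, -0.3]
gripper_width: 0.645
grasp_force: 0.0
```

Request:
{"api": "play_rows", "payload": {"steps": [[[-10, 0, 0, 0, 0, 0], [-25, 0, 0, 0, 0, 0], [-40, 0, 0, 0, 0, 0], [-55, 0, 0, 0, 0, 0], [-70, 0, 0, 0, 0, 0], [-85, 0, 0, 0, 0, 0], [-95, 0, 0, 0, 0, 0], [-100, 0, 0, 0, 0, 0]]]}}

```text
time: 14.7
tool_pos: [0.4659, -0.1083, 0.2479]
tool_rot: [0.657, -0.194, 0.707, 0.175]
contact_force: [0.6, -0.1, -0.5]
gripper_width: 0.65
grasp_force: 0.0
```

```bash
cat > go.py <<'E'
from plan import *
import sys
def path(n,bend=-.4):
    q0=np.load('q0.npy'); a=np.deg2rad(149.5)
    q2,e=ik(np.array([.558,-.217,.20]),frame([np.cos(a),np.sin(a),0],[0,0,-1]),[-.495,0,1.7,0,1.3,-1.53])
    t=np.linspace(0,1,n+1)[:,None]; Q=q0+(q2-q0)*t; Q[:,:1]+=bend*2*t*(1-t); return Q
E
python3 - <<'E'
from go import *
from foot import foot
s=log(); np.save('q0.npy',s['joint_pos']); print(s['joint_pos'].round(3),s['time'],s['contact_force'])
n=48; Q=path(n); show(Q); np.save('Q.npy',Q)
for c in range(4): print(rows(Q[12*c:12*c+13]))
t,_=grab('top'); foot()
E
```

```text
[-1.058 -0.426  2.458  1.497  1.551  2.672] 14.7 [ 0.59835532 -0.12754633 -0.52741225]
0 [ 0.466 -0.108  0.248] body [ 0.363 -0.169  0.257] wrist [ 0.23 -0.25  0.27] z [ 0.86  0.5  -0.07]
6 [ 0.465 -0.137  0.228] body [ 0.367 -0.2    0.258] wrist [ 0.24 -0.28  0.3 ] z [ 0.81  0.52 -0.25]
12 [ 0.462 -0.163  0.209] body [ 0.374 -0.227  0.259] wrist [ 0.26 -0.31  0.33] z [ 0.73  0.53 -0.42]
18 [ 0.458 -0.186  0.192] body [ 0.383 -0.249  0.261] wrist [ 0.28 -0.33  0.35] z [ 0.62  0.53 -0.58]
24 [ 0.457 -0.206  0.179] body [ 0.399 -0.265  0.266] wrist [ 0.32 -0.34  0.38] z [ 0.48  0.5  -0.72]
30 [ 0.464 -0.222  0.172] body [ 0.424 -0.274  0.273] wrist [ 0.37 -0.34  0.41] z [ 0.33  0.43 -0.84]
36 [ 0.481 -0.233  0.173] body [ 0.458 -0.272  0.284] wrist [ 0.43 -0.32  0.43] z [ 0.19  0.32 -0.93]
42 [ 0.512 -0.233  0.182] body [ 0.504 -0.255  0.3  ] wrist [ 0.49 -0.28  0.46] z [ 0.07  0.18 -0.98]
48 [ 0.558 -0.217  0.2  ] body [ 0.558 -0.217  0.32 ] wrist [ 0.56 -0.22  0.48] z [ 0. -0. -1.]
maxrot 7.136822235304938
[[3, -4, -2, -0.4, 1.7, -5.4], [7, -9, -4, -1.1, 3.3, -10.8], [11, -13, -7, -1
[... 1049 characters left out ...]
[21, 26, 2, -1.9, -22.2, -66.9], [25, 27, 2, -1.0, -24.6, -73.1]]
[[1, 4, 0, 0.9, -1.7, -6.5], [2, 9, -1, 1.8, -3.3, -12.9], [4, 14, -1, 3.0, -4.9, -19.5], [6, 19, -2, 4.2, -6.3, -26.0], [9, 24, -2, 5.5, -7.8, -32.6], [13, 30, -3, 7.0, -9.1, -39.3], [17, 35, -3, 8.6, -10.4, -45.9], [22, 41, -4, 10.3, -11.5, -52.6], [28, 48, -4, 12.1, -12.7, -59.3], [34, 54, -5, 14.0, -13.7, -66.1], [41, 60, -5, 16.1, -14.7, -72.8], [49, 67, -5, 18.2, -15.5, -79.5]]
foot px (357.35188911245245, 241.29107981220656) 16.578628540039062 z 0.2256097477991192 n [0.009  0.0017 1.    ] res 0.0015733888034310858 533
foot [ 0.5578 -0.0548  0.2256] grasp [ 0.4496 -0.118   0.2496] axis from hand [ 0.8484  0.4948 -0.1881]
```

Request:
{"api": "play_rows", "payload": {"steps": [[[3, -4, -2, -0.4, 1.7, -5.4], [7, -9, -4, -1.1, 3.3, -10.8], [11, -13, -7, -1.9, 4.8, -16.2], [14, -17, -9, -2.8, 6.4, -21.6], [18, -21, -11, -4.0, 7.8, -27.0], [21, -24, -14, -5.3, 9.2, -32.4], [25, -28, -16, -6.8, 10.5, -37.8], [28, -32, -18, -8.4, 11.7, -43.1], [32, -35, -21, -10.2, 12.7, -48.5], [35, -38, -23, -12.2, 13.7, -53.8], [39, -41, -26, -14.4, 14.5, -59.2], [42, -45, -28, -16.6, 15.2, -64.5]]]}}

```text
time: 15.75
tool_pos: [0.4612, -0.1629, 0.2054]
tool_rot: [-0.521, 0.648, -0.54, 0.13]
contact_force: [0.4, 0.5, -1.0]
gripper_width: 0.647
grasp_force: 0.0
```

Request:
{"api": "play_rows", "payload": {"steps": [[[4, 2, -1, -1.8, 0.2, -5.5], [8, 5, -3, -3.7, 0.1, -11.1], [13, 7, -4, -5.6, -0.1, -16.7], [17, 9, -5, -7.5, -0.5, -22.3], [20, 11, -7, -9.4, -1.1, -27.9], [24, 13, -8, -11.2, -1.8, -33.5], [28, 15, -9, -13.1, -2.8, -39.2], [32, 16, -10, -14.9, -4.0, -44.8], [35, 18, -11, -16.7, -5.3, -50.5], [39, 19, -12, -18.4, -6.8, -56.2], [42, 20, -13, -20.0, -8.6, -61.8], [46, 21, -14, -21.6, -10.5, -67.5]]]}}

```text
time: 16.75
tool_pos: [0.4566, -0.2059, 0.176]
tool_rot: [-0.284, 0.926, -0.058, 0.242]
contact_force: [-0.9, 0.0, -0.4]
gripper_width: 0.65
grasp_force: 0.0
```

Request:
{"api": "play_rows", "payload": {"steps": [[[1, 3, 0, -1.0, -1.7, -5.9], [1, 7, 0, -1.8, -3.4, -11.9], [2, 10, 0, -2.4, -5.3, -17.9], [4, 13, 0, -2.9, -7.2, -23.9], [5, 15, 0, -3.3, -9.2, -30.0], [7, 18, 0, -3.5, -11.2, -36.1], [9, 20, 0, -3.5, -13.3, -42.2], [12, 22, 0, -3.3, -15.5, -48.4], [14, 23, 1, -3.0, -17.7, -54.5], [18, 25, 1, -2.6, -19.9, -60.7], [21, 26, 2, -1.9, -22.2, -66.9], [25, 27, 2, -1.0, -24.6, -73.1]]]}}

```text
time: 17.75
tool_pos: [0.4801, -0.2335, 0.1697]
tool_rot: [-0.084, 0.809, 0.556, 0.172]
contact_force: [-0.8, -0.4, -0.5]
gripper_width: 0.65
grasp_force: 0.0
```

```bash
python3 - <<'E'
from go import *
s=log(); q=s['joint_pos']; np.save('q0.npy',q); print(q.round(3),s['tool_pos'],s['time'])
a=np.deg2rad(149.5)
q2,e=ik(np.array([.558,-.217,.20]),frame([np.cos(a),np.sin(a),0],[0,0,-1]),[-.495,0,1.7,0,1.3,-1.53])
Q=[q+(q2-q)*k/12 for k in range(13)]; show(Q); print(rows(Q))
# wing from both views (arm is off to the side)
p,_=grab('scene'); t,d=grab('top')
b=cv2.resize(t[225:275,400:450],(400,400),interpolation=cv2.INTER_CUBIC); c=cv2.resize(p[190:250,370:430],(400,400),interpolation=cv2.INTER_CUBIC)
cv2.imwrite('pics/w1.png',np.hstack([b,c]))
E
```

```text
[-0.787 -0.091  1.895  0.373  1.455 -0.487] [ 0.48009293 -0.23346655  0.1696556 ] 17.75
0 [ 0.48  -0.233  0.17 ] body [ 0.458 -0.273  0.281] wrist [ 0.43 -0.32  0.43] z [ 0.18  0.33 -0.93]
1 [ 0.485 -0.233  0.171] body [ 0.466 -0.269  0.283] wrist [ 0.44 -0.32  0.43] z [ 0.16  0.31 -0.94]
2 [ 0.491 -0.232  0.172] body [ 0.474 -0.266  0.286] wrist [ 0.45 -0.31  0.44] z [ 0.14  0.28 -0.95]
3 [ 0.496 -0.231  0.174] body [ 0.482 -0.262  0.289] wrist [ 0.46 -0.3   0.44] z [ 0.12  0.26 -0.96]
4 [ 0.502 -0.23   0.176] body [ 0.49  -0.258  0.292] wrist [ 0.47 -0.3   0.45] z [ 0.1   0.23 -0.97]
5 [ 0.508 -0.229  0.178] body [ 0.498 -0.253  0.295] wrist [ 0.49 -0.29  0.45] z [ 0.08  0.21 -0.97]
6 [ 0.515 -0.227  0.18 ] body [ 0.507 -0.249  0.298] wrist [ 0.5  -0.28  0.45] z [ 0.07  0.18 -0.98]
7 [ 0.521 -0.226  0.183] body [ 0.515 -0.244  0.301] wrist [ 0.51 -0.27  0.46] z [ 0.05  0.15 -0.99]
8 [ 0.528 -0.225  0.186] body [ 0.524 -0.239  0.305] wrist [ 0.52 -0.26  0.46] z [ 0.04  0.12 -0.99]
9 [ 0.535 -0.223  0.189] body [ 0.532 -0.234  0.308] wrist [ 0.53 -0.25  0.47] z [ 0.03  0.09 -1.  ]
10 [ 0.543 -0.221  0.192] body [ 0.541 -0.229  0.312] wrist [ 0.54 -0.24  0.47] z [ 0.02  0.06 -1.  ]
11 [ 0.55  -0.219  0.196] body [ 0.549 -0.223  0.316] wrist [ 0.55 -0.23  0.48] z [ 0.01  0.03 -1.  ]
12 [ 0.558 -0.217  0.2  ] body [ 0.558 -0.217  0.32 ] wrist [ 0.56 -0.22  0.48] z [ 0. -0. -1.]
maxrot 6.928702451874569
[[3, 4, 0, 0.9, -1.7, -6.6], [6, 9, 0, 1.9, -3.3, -13.3], [9, 14, 0, 3.1, -4.9, -19.9], [13, 19, 0, 4.3, -6.3, -26.6], [16, 25, -1, 5.6, -7.8, -33.3], [20, 30, -1, 7.1, -9.1, -39.9], [25, 36, -2, 8.6, -10.4, -46.5], [29, 42, -3, 10.3, -11.6, -53.1], [34, 48, -4, 12.0, -12.8, -59.7], [39, 55, -5, 13.9, -13.9, -66.3], [45, 61, -7, 15.9, -14.9, -72.9], [51, 68, -8, 18.0, -15.8, -79.4]]
```

View pics/w1.png

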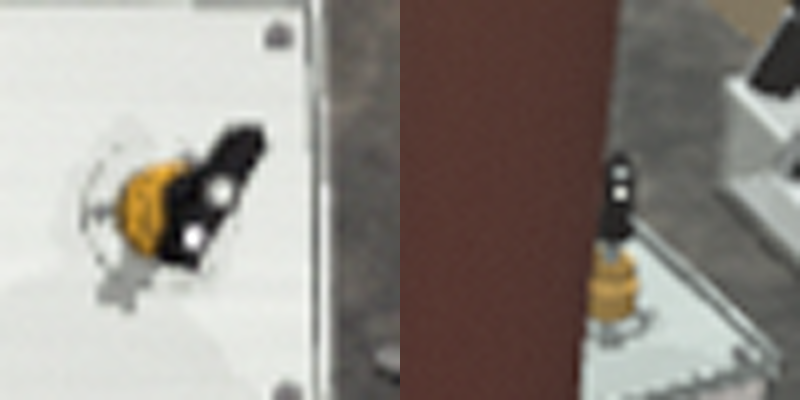

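The wing is fully visible: in the top crop the bar runs from (190,262) to (250,130), about -30° in the world, which agrees with the depth fit. I go on to hover above it.

Request:
{"api": "play_rows", "payload": {"steps": [[[3, 4, 0, 0.9, -1.7, -6.6], [6, 9, 0, 1.9, -3.3, -13.3], [9, 14, 0, 3.1, -4.9, -19.9], [13, 19, 0, 4.3, -6.3, -26.6], [16, 25, -1, 5.6, -7.8, -33.3], [20, 30, -1, 7.1, -9.1, -39.9], [25, 36, -2, 8.6, -10.4, -46.5], [29, 42, -3, 10.3, -11.6, -53.1], [34, 48, -4, 12.0, -12.8, -59.7], [39, 55, -5, 13.9, -13.9, -66.3], [45, 61, -7, 15.9, -14.9, -72.9], [51, 68, -8, 18.0, -15.8, -79.4]]]}}

```text
time: 18.85
tool_pos: [0.5582, -0.2174, 0.2004]
tool_rot: [-0.0, 0.264, 0.964, 0.0]
contact_force: [0.4, -0.6, 0.4]
gripper_width: 0.648
grasp_force: 0.0
```

```bash
python3 - <<'E'
from fk import *
s=log(); print(s['joint_pos'].round(3),s['tool_pos'],s['time']); a=np.deg2rad(149.5)
print(rel([.5587,-.2168,.0935],[np.cos(a),np.sin(a),0],[0,0,-1]))
E
```

```text
[-0.496  0.013  1.706  0.     1.424 -1.531] [ 0.55816858 -0.21739763  0.20042908] 18.85
(array([ -0.21979231,   0.75507605, 106.9291749 ]), array([ 0.0161448 , -0.03618045, -0.17084916]))
```

Request:
{"api": "play_rows", "payload": {"steps": [[[0, 1, 15, 0, 0, 0], [0, 1, 35, 0, 0, 0], [0, 1, 55, 0, 0, 0], [0, 1, 72, 0, 0, 0], [0, 1, 85, 0, 0, 0], [0, 1, 94, 0, 0, 0], [0, 1, 100, 0, 0, 0], [0, 1, 104, 0, 0, 0], [0, 1, 106, 0, 0, 0], [0, 1, 106, 0, 0, 0]]]}}

```text
time: 19.68
tool_pos: [0.5594, -0.217, 0.0958]
tool_rot: [0.001, 0.266, 0.964, 0.0]
contact_force: [0.6, 0.3, -0.1]
gripper_width: 0.654
grasp_force: 0.0
```

Request:
{"api": "play_rows", "payload": {"steps": [[[0, 0, 0, 0, 0, 0], [0, 0, 0, 0, 0, 0], [0, 0, 0, 0, 0, 0], [0, 0, 0, 0, 0, 0], [0, 0, 0, 0, 0, 0], [0, 0, 0, 0, 0, 0], [0, 0, 0, 0, 0, 0], [0, 0, 0, 0, 0, 0], [0, 0, 0, 0, 0, 0], [0, 0, 0, 0, 0, 0]]], "claw": -1}}

```text
time: 20.52
tool_pos: [0.5595, -0.2171, 0.0963]
tool_rot: [0.001, 0.266, 0.964, 0.0]
contact_force: [-1.2, -0.2, 4.6]
gripper_width: 0.107
grasp_force: 62.0
```

```bash
python3 - <<'E'
from fk import *
s=manip.state(); print(s)
E
```

```text
{'time': 20.5167, 'joint_pos': array([-4.94508245e-01,  1.12224430e-01,  1.78454298e+00,  9.52285884e-04,
        1.24243826e+00, -1.52743257e+00]), 'joint_vel': array([-0.00057036,  0.00219594, -0.00069843,  0.00034175,  0.00043117,
        0.0011699 ]), 'joint_efforts': array([ 9.21325787e-03, -3.57707942e+01, -3.15026557e+01,  5.01449208e-02,
       -2.83573559e-01,  6.68017950e-03]), 'tool_pos': array([ 0.55954469, -0.21711753,  0.09625056]), 'tool_rot': array([1.26410359e-03, 2.65853127e-01, 9.64012701e-01, 1.72523035e-04]), 'contact_force': array([-1.22142751, -0.15120232,  4.63838213]), 'ft_torque': array([0.04895756, 0.18622409, 0.01950215]), 'grasp_force': 61.95000886917114, 'gripper_width': 0.10673668764742818}
```

Request:
{"api": "play_rows", "payload": {"steps": [[[0, 0, 0, 0, 0, 5], [0, 0, 0, 0, 0, 11], [0, 0, 0.1, 0, 0, 17], [0, 0, 0.1, 0, 0, 23], [0, 0, 0.2, 0, 0, 29], [0, 0, 0.2, 0, 0, 35], [0, 0, 0.2, 0, 0, 41], [0, 0, 0.3, 0, 0, 47], [0, 0, 0.3, 0, 0, 53], [0, 0, 0.3, 0, 0, 59], [0, 0, 0.4, 0, 0, 65], [0, 0, 0.4, 0, 0, 70]]]}}

```text
time: 21.52
tool_pos: [0.56, -0.2169, 0.0959]
tool_rot: [0.001, 0.772, 0.635, 0.001]
contact_force: [1.1, 1.1, 4.5]
gripper_width: 0.108
grasp_force: 62.0
```

Request:
{"api": "play_rows", "payload": {"steps": [[[0, 0, 0, 0, 0, 4], [0, 0, 0, 0, 0, 8], [0, 0, 0.1, 0, 0, 12], [0, 0, 0.1, 0, 0, 16], [0, 0, 0.1, 0, 0, 20], [0, 0, 0.1, 0, 0, 24], [0, 0, 0.2, 0, 0, 28], [0, 0, 0.2, 0, 0, 32], [0, 0, 0.2, 0, 0, 35], [0, 0, 0.2, 0, 0, 35]]]}}

```text
time: 22.35
tool_pos: [0.5602, -0.217, 0.0957]
tool_rot: [0.001, 0.927, 0.376, 0.002]
contact_force: [1.8, 0.8, 3.3]
gripper_width: 0.111
grasp_force: 61.9
```

```bash
cat > st.py <<'E'
from fk import *
s=manip.state(); M=rot(s['tool_rot']).as_matrix(); print(s['time'],s['tool_pos'].round(4),'xang',np.rad2deg(np.arctan2(M[1,0],M[0,0])).round(2),'T',s['ft_torque'].round(3),'F',s['contact_force'].round(1),'q6',s['joint_pos'][5].round(3),'eff',s['joint_efforts'][5].round(3),s['grasp_force'].round(1))
E
python3 st.py
```

```text
Traceback (most recent call last):
  File "st.py", line 2, in <module>
    s=manip.state(); M=rot(s['tool_rot']).as_matrix(); print(s['time'],s['tool_pos'].round(4),'xang',np.rad2deg(np.arctan2(M[1,0],M[0,0])).round(2),'T',s['ft_torque'].round(3),'F',s['contact_force'].round(1),'q6',s['joint_pos'][5].round(3),'eff',s['joint_efforts'][5].round(3),s['grasp_force'].round(1))
                                                                                                                                                                                                                                                                                     ^^^^^^^^^^^^^^^^^^^^^^
AttributeError: 'float' object has no attribute 'round'
```

```bash
sed -i "s/s\['grasp_force'\].round(1)/s['grasp_force']/" st.py; python3 st.py
```

```text
22.35 [ 0.5602 -0.217   0.0957] xang 44.12 T [ 0.036 -0.339 -0.113] F [1.8 0.8 3.3] q6 0.306 eff 0.317 61.91965341567993
```

Request:
{"api": "play_rows", "payload": {"steps": [[[0, 0, 0, 0, 0, 3], [0, 0, 0, 0, 0, 6], [0, 0, 0, 0, 0, 9], [0, 0, 0.1, 0, 0, 12], [0, 0, 0.1, 0, 0, 12]]]}}

```text
time: 22.77
tool_pos: [0.5603, -0.2171, 0.0957]
tool_rot: [0.001, 0.961, 0.277, 0.002]
contact_force: [3.2, 0.1, 3.9]
gripper_width: 0.108
grasp_force: 61.9
```

```bash
python3 st.py
```

```text
22.7667 [ 0.5603 -0.2171  0.0957] xang 32.19 T [-0.008 -0.486 -0.063] F [3.2 0.1 3.9] q6 0.514 eff 0.304 61.932921409606934
```

Request:
{"api": "play_rows", "payload": {"steps": [[[0, 0, 0, 0, 0, 3], [0, 0, 0, 0, 0, 6], [0, 0, 0, 0, 0, 9], [0, 0, 0.1, 0, 0, 12], [0, 0, 0.1, 0, 0, 12]]]}}

```text
time: 23.18
tool_pos: [0.5603, -0.2172, 0.0956]
tool_rot: [0.001, 0.984, 0.176, 0.002]
contact_force: [4.4, -0.9, 4.4]
gripper_width: 0.105
grasp_force: 62.0
```

```bash
python3 st.py
```

```text
23.1833 [ 0.5603 -0.2172  0.0956] xang 20.23 T [-0.007 -0.65  -0.058] F [ 4.4 -0.9  4.4] q6 0.723 eff 0.303 61.953123807907104
```

Request:
{"api": "play_rows", "payload": {"steps": [[[0, 0, 0, 0, 0, 3], [0, 0, 0, 0, 0, 6], [0, 0, 0, 0, 0, 9], [0, 0, 0.1, 0, 0, 12], [0, 0, 0.1, 0, 0, 12]]]}}

```text
time: 23.6
tool_pos: [0.5603, -0.2173, 0.0955]
tool_rot: [0.001, 0.997, 0.072, 0.002]
contact_force: [6.1, -0.7, 5.6]
gripper_width: 0.109
grasp_force: 62.0
```

```bash
python3 st.py
```

```text
23.6 [ 0.5603 -0.2173  0.0955] xang 8.26 T [-0.077 -0.729 -0.001] F [ 6.1 -0.7  5.6] q6 0.932 eff 0.302 61.979148387908936
```

Request:
{"api": "play_rows", "payload": {"steps": [[[0, 0, 0, 0, 0, 3], [0, 0, 0, 0, 0, 6], [0, 0, 0, 0, 0, 9], [0, 0, 0.1, 0, 0, 10], [0, 0, 0.1, 0, 0, 10]]]}}

```text
time: 24.02
tool_pos: [0.5603, -0.2174, 0.0954]
tool_rot: [0.001, 1.0, -0.014, 0.002]
contact_force: [4.7, -0.2, 5.6]
gripper_width: 0.11
grasp_force: 62.5
```

```bash
python3 st.py
```

```text
24.0167 [ 0.5603 -0.2174  0.0954] xang -1.59 T [-0.094 -0.892  0.631] F [ 4.7 -0.2  5.6] q6 1.104 eff 0.747 62.468504905700684
```

Request:
{"api": "play_rows", "payload": {"steps": [[[0, 0, 0, 0, 0, -2], [0, 0, 0, 0, 0, -2], [0, 0, 0, 0, 0, -2]]]}}

```text
time: 24.27
tool_pos: [0.5603, -0.2173, 0.0954]
tool_rot: [0.001, 1.0, 0.003, 0.002]
contact_force: [5.0, -0.7, 4.9]
gripper_width: 0.112
grasp_force: 62.1
```

```bash
python3 st.py
```

```text
24.2667 [ 0.5603 -0.2173  0.0954] xang 0.36 T [-0.119 -0.855  0.166] F [ 5.  -0.7  4.9] q6 1.07 eff 0.159 62.051299810409546
```

Request:
{"api": "play_rows", "payload": {"steps": [[[0, 0, 0, 0, 0, -2], [0, 0, 0, 0, 0, -2], [0, 0, 0, 0, 0, -2]]]}}

```text
time: 24.52
tool_pos: [0.5603, -0.2173, 0.0954]
tool_rot: [0.001, 1.0, 0.02, 0.002]
contact_force: [5.0, -0.0, 4.6]
gripper_width: 0.107
grasp_force: 62.0
```

```bash
python3 st.py
```

```text
24.5167 [ 0.5603 -0.2173  0.0954] xang 2.34 T [-0.17  -0.815  0.026] F [ 5.  -0.   4.6] q6 1.035 eff 0.033 62.04790234565735
```

Request:
{"api": "play_rows", "payload": {"steps": [[[0, 0, 0, 0, 0, -4], [0, 0, 0, 0, 0, -8], [0, 0, -0.1, 0, 0, -12], [0, 0, -0.1, 0, 0, -16], [0, 0, -0.1, 0, 0, -20], [0, 0, -0.1, 0, 0, -24], [0, 0, -0.2, 0, 0, -28], [0, 0, -0.2, 0, 0, -32], [0, 0, -0.2, 0, 0, -36], [0, 0, -0.2, 0, 0, -40], [0, 0, -0.2, 0, 0, -44], [0, 0, -0.2, 0, 0, -44]]]}}

```text
time: 25.52
tool_pos: [0.5601, -0.217, 0.0957]
tool_rot: [0.001, 0.919, 0.394, 0.002]
contact_force: [5.0, -0.5, 6.2]
gripper_width: 0.11
grasp_force: 62.2
```

Request:
{"api": "play_rows", "payload": {"steps": [[[0, 0, 0, 0, 0, -4], [0, 0, 0, 0, 0, -8], [0, 0, -0.1, 0, 0, -12], [0, 0, -0.1, 0, 0, -16], [0, 0, -0.1, 0, 0, -20], [0, 0, -0.1, 0, 0, -24], [0, 0, -0.2, 0, 0, -28], [0, 0, -0.2, 0, 0, -32], [0, 0, -0.2, 0, 0, -36], [0, 0, -0.2, 0, 0, -40], [0, 0, -0.2, 0, 0, -44.5], [0, 0, -0.2, 0, 0, -44.5]]]}}

```text
time: 26.52
tool_pos: [0.5598, -0.2169, 0.0959]
tool_rot: [0.001, 0.701, 0.713, 0.001]
contact_force: [2.6, 0.6, 6.1]
gripper_width: 0.108
grasp_force: 62.3
```

```bash
python3 st.py; python3 - <<'E'
from foot import *
t,_=grab('top'); 
try: foot()
except Exception as e: print(e)
p,_=grab('scene')
a=cv2.resize(t[170:310,310:460],None,fx=2.6,fy=2.6,interpolation=cv2.INTER_CUBIC); b=cv2.resize(p[140:280,330:480],None,fx=2.6,fy=2.6,interpolation=cv2.INTER_CUBIC)
cv2.imwrite('pics/f1.png',np.hstack([a,b]))
E
```

```text
26.5167 [ 0.5598 -0.2169  0.0959] xang 90.98 T [ 0.115 -0.537  0.06 ] F [2.6 0.6 6.1] q6 -0.512 eff -0.428 62.28591799736023
foot px (357.35188911245245, 241.29107981220656) 16.578628540039062 z 0.22569555975699404 n [0.0056 0.003  1.    ] res 0.0015170554267234734 535
foot [ 0.5578 -0.0548  0.2257] grasp [ 0.5598 -0.2169  0.1149] axis from hand [-0.0099  0.8254  0.5644]
```

View pics/f1.png

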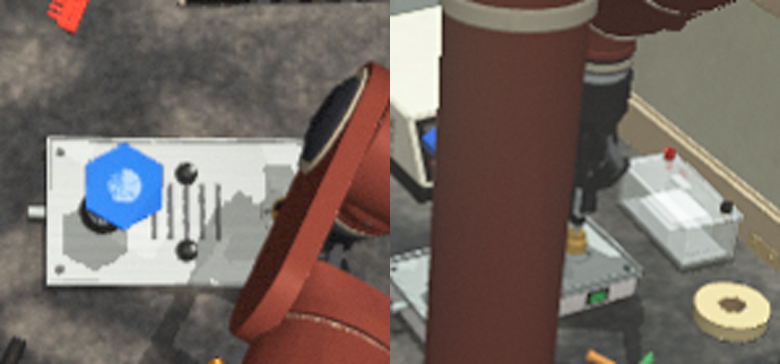

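The cylinder still stands upside down, its foot at (124,187) in the left crop. The gripper holds the wing 90° back from the stop. I hand in.

```bash
python3 -c "
from plant import order
print(order.job_done())"
```

```text
the job is handed in; nothing more can be done
None
```

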